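# Dock a tall tin in its bench holder and shut the keeper

### The job

Slide the tall tin along the bench into the railed lane of the steel holder, keeping it upright and never lifting it, and press it against the sprung pad at the lane's end until the pad has given about halfway, without ramming it hard onto the end of its travel. Then, leaving the tin in there against the pad, slide the keeper bar fully across the lane's mouth behind it, let go, and leave everything else on the bench where it is.

Things in the scene. Friction and masses are not known exactly. Their poses are not given: they have to be found in the camera images.
- tall_tin: The tall round tin to move: steel, blank paper wrap, 90 mm in diameter, 260 mm tall, flat top, 0.65 to 1 kg, centre of mass at mid height. Origin: centre of its underside; z up its axis. Friction on the bench 0.5 to 0.7 (steady push 3 to 7 N, about 1 N more in the lane): pushed above 60 mm it may topple, at 20 to 45 mm it slides upright. Starts before the holder's mouth, mostly right (-y) of the lane's centre line.
- dock: Steel holder fixed to the bench. Origin: bench height, centre of the lane's mouth; x runs into the lane (away from the robot, yawed up to 0.2 rad), y left. No floor: the tin slides on the bench between two rails 34 mm high, inner faces at y = +-49 mm from x = 50 to 210 mm, flaring to +-63 mm at x = 10 mm. Everything but pad and keeper is rigid.
- pad_zone (a point): Fixed point in the dock frame at x = 132.5, y = 0, z = 38 mm: middle of where the sprung black rubber pad (60 mm wide, 20 to 56 mm high) may face the mouth. Unpressed its face is at x = 110 to 155 mm, not measured: look or feel. It gives 12 mm along x: 1.5 N at touch, +0.75 N per mm, rigid after 10.5 N. Seat with 6 to 9 N; over 18 N is ramming. Let go, the tin springs back a few mm, still touching.
- keeper (a joint): Keeper: steel bar 116 mm long, 12 mm thick, 12 to 32 mm above the bench, sliding along the dock's -y axis across the lane's mouth (dock x = 0). Value: travel in m, 0 to 0.015 at the start (parked open at the left, +y, of the mouth), 0.118 at its end stop, fully shut. Needs 2 to 3 N, stays where left. A tin not far enough in blocks it.
- keeper_knob (a point): Top centre of the keeper's upright black knob, 18 mm in diameter, standing from 24 to 74 mm above the bench, on a flat arm that reaches 50 mm from the bar towards the robot. In the dock frame it is at x = -45 mm, y = 150 mm minus the keeper's travel, z = 74 mm.
- short_tin: Bystander, to be left alone: a like tin, 90 mm in diameter but only 115 mm tall, right of the lane. Origin: centre of the underside.
- bolt_box: Bystander: cardboard carton 100 x 70 x 60 mm, left of the lane. Origin: centre of the underside.
- nut_box: Bystander: cardboard carton 130 x 100 x 90 mm, on the right of the bench. Origin: centre of the underside.
- tape_roll: Bystander: roll of brown tape lying flat, 90 mm in diameter, 45 mm high, right of the holder. Origin: centre of the underside.
- spanner: Bystander: steel spanner lying on the left of the bench. Origin: under its middle.
- hex_bolt: Bystander: steel hexagon bolt, 80 mm long, lying on the left of the bench. Origin: under its middle.
- pick_tray: Bystander: open grey plastic tray 180 x 140 x 50 mm on the left of the bench. Origin: centre of the underside.

How it is judged:
On the way, in this order (a step that is already met when the one before it is completed fails the run):
1. the tin is pressed upright against the sprung pad with more than 4 N while the keeper is still open (contact force between tall_tin and dock above 4 N and value of joint keeper below 0.05 m and angle between tall_tin's own z axis and vertical below 0.08 rad), for 0.2 s.
2. the keeper is slid fully across (value of joint keeper above 0.108 m), for 0.1 s.
At the end, for the whole second after the job is handed in: The tin stands upright (within 0.05 rad) and at rest in the lane, centred within 10 mm, behind the mouth (its centre more than 55 mm in), still touching the pad (more than 0.5 N), and the keeper is shut to within 10 mm of its end stop (travel over 0.108 m) (value of joint keeper above 0.108 m and contact force between tall_tin and dock above 0.5 N and x of tall_tin in the frame of dock above 0.055 m and y of tall_tin in the frame of dock between -0.01 and 0.01 m and angle between tall_tin's own z axis and vertical below 0.05 rad and linear speed of tall_tin below 0.01 m/s).
It fails at once if the tin tipped by more than 0.2 rad (angle between tall_tin's own z axis and vertical above 0.2 rad).
It fails at once if the tin lifted off the bench (height (world z) of tall_tin above 0.015 m).
It fails at once if the pad rammed with more than 18 N (contact force between tall_tin and dock above 18 N).
It fails at once if a bystander shoved by more than 25 mm (distance of any of short_tin, bolt_box, nut_box, tape_roll, spanner, hex_bolt, pick_tray from where it was at the start of the episode above 0.025 m).
It also fails if it takes over 72 s, if anything falls off the work surface, if the arm or the gripper's body presses on something with over 40 N, if the wrist force passes 120 N, or if a joint passes its speed limit or range.

### The arm

A 6-joint arm with a two-finger parallel gripper is mounted at the origin on the work surface. World frame = base frame: x ahead of the robot, y to its left, z up, the work surface at z = 0. Lengths are in m, angles in rad, forces in N, time in s.
With the tool pointing down it reaches from about 0.325 to 1 m from the base axis. Payload 5.1 kg.
Tool frame: the origin (TCP) lies midway between the tips of the shut fingers; the grasp point (between the pads) lies 19 mm behind it (grasp_offset is the distance from the TCP to the grasp point, in m); x points along the fingers, y is the direction in which the jaws open and shut, and the axes are right-handed (so a half turn about x gives the same grasp; the last joint's range is limited). The gripper opens to 85 mm and grips with 20 to 120 N. Pads are 22 mm wide; open, the fingers measure 114 mm over their backs; the gripper's body (76 mm by 85 mm) begins 54 mm behind the grasp point. The pads swing forward as they close: fully open they stand 13 mm farther back than shut.
Start: joints at [-0.083, 0.124, 1.65, -0, 1.367, -0.083], TCP at [0.65, -0, 0.231] pointing down, gripper open.
Joint ranges: [-2.61, 2.61], [-1.02, 2.33], [0.03, 2.71], [-1.35, 4.49], [0.32, 2.68], [-2.91, 2.91]. Speed limits (rad/s): [2.57, 2.57, 3.14, 3.14, 3.14, 3.14].

### API

Orientations are given as a unit quaternion [x, y, z, w].
In Python, from cell import * gives the robot as it stands.
- The arm moves only by the tool move_arm, never from a script. Its argument "targets" is a list of rows, each a list of 3 entries, a list of its own where there are three numbers: the shift along the world's x, y, z in m, then the turn, a rotation vector about the world's x, y, z in rad, then the opening, from 0 (shut) to 1 (fully open). A call has exactly 10 rows; each row is the pose to reach, as a shift and turn from the pose commanded when the call began; what a row does not reach only later rows make up. A row lasts 1/12 s, in which the tool goes at most 41.7 mm and 7.16 degrees, less where a joint would pass 70% of its speed; a pose out of reach is approached as far as the arm can. A call with a gripper value outside its range is refused whole. The fingers move at their own pace and stop on an object; "squeeze" is the grip in N (left out, the last holds). Time passes only in rows, so rows that repeat a pose let the fingers close, or fill a call up. It gives the time, the measured TCP pose, the force and the opening at its end, in the units of the state.
- get_state(): the state, without advancing time (a new reading comes with each control period).
- capture(name): name is "scene" or "side" or "wrist"; returns a dict with "image" (480x640x3 uint8, blue, green, red), "depth" (480x640 float32, m along the optical axis (not along the pixel's ray), 0 where there is no reading), "intrinsics" (3x3 intrinsics, pixels), "k1" (the pictures are not rectified: a ray, as slopes to the right and down, at radius r is drawn at 1 + k1 r^2 times it, then the intrinsics apply), "rvec" (rotation vector, rad) and "tvec" (3), from world to camera coordinates, as OpenCV has them; the wrist camera has in their place "tool_from_camera" (4x4, takes a point from camera to tool coordinates, whose origin is the TCP and whose axes are the tool frame's). Camera axes: x right, y down, z forward; pixel columns grow to the right and rows downward; lengths in m; the calibration is good to about 2 mm. A picture is of the moment at which its call begins: read the wrist's pose just before it.
- close_job(): hands the job in, once; it reports no verdict.
The state is a dict: "time": time; "joint_positions": joint angles; "joint_vel": joint speeds; "joint_efforts": joint torques, N m; "ee_pos": TCP position; "tcp_rot": TCP orientation; "force": force on the tool from outside, world axes, zero at the start; "moment": the same for the moment, N m; "finger_gap": finger opening in m.
Only numpy, scipy, OpenCV 4.12 (cv2) and the standard library are available. Lean on these libraries where they do the work, as an engineer would, in place of code of your own. Each camera call takes 0.05 s, during which the arm holds its last target.

## Working session

There is one attempt and no reset: what is moved stays moved. The work goes in short steps, Python scripts to look and compute and a tool call to move; the robot and the scene stay as the last step left them, time stands still between calls to the robot, and variables do not carry over. Pictures are saved under pics/ and viewed, and the job is handed in when it is done.

Besides the shell and the picture viewer there is one more tool, called after "Call:" as name(argument=value, ...) on one line, values as JSON. move_arm: Moves the arm, as the interface text tells. Its arguments: {"type":"object","properties":{"targets":{"type":"array","items":{"type":"array"}},"squeeze":{"type":"number"}},"required":["targets"]}

```bash
mkdir -p pics
cat > h.py <<'E'
import numpy as np, cv2
from cell import *
E
python3 - <<'E'
from h import *
s=get_state();print(s)
for n in("scene","side"):
    c=capture(n);cv2.imwrite(f"pics/{n}0.png",c["image"]);np.savez(f"{n}0.npz",**c)
    print(n,c["intrinsics"],c["k1"],c["rvec"],c["tvec"])
E
```

```text
{'time': 0.0, 'joint_positions': array([-8.26412281e-02,  1.24488149e-01,  1.65171519e+00,  1.14688007e-05,
        1.36750100e+00, -8.25927993e-02]), 'joint_vel': array([-7.66753166e-05,  2.37892828e-04,  3.26981128e-04,  1.29918589e-04,
       -7.88422853e-04, -4.30706572e-04]), 'joint_efforts': array([ 3.96925461e-04, -4.23608243e+01, -3.65454090e+01,  2.94756808e-05,
        6.89593100e-03,  2.82237529e-06]), 'ee_pos': array([ 6.49370767e-01, -6.41509065e-07,  2.30039654e-01]), 'tcp_rot': array([ 0.49953289,  0.50055928, -0.50049193,  0.49941478]), 'force': array([ 0.32559806,  0.20120386, -0.23046994]), 'moment': array([ 0.02150564,  0.00993689, -0.02713063]), 'finger_gap': 0.08522315044324885}
scene [[514.89189834   0.         314.57801638]
 [  0.         514.89189834 242.12956755]
 [  0.           0.           1.        ]] -0.10813128240245877 [ 1.5123932   2.07377106 -0.8348161 ] [ 0.18782221 -0.36472992  1.88722369]
side [[445.30424545   0.         310.52246581]
 [  0.         445.30424545 244.07439458]
 [  0.           0.           1.        ]] 0.0111333636353074 [ 0.61239829 -2.50995686  1.32248355] [0.50612028 0.22055049 0.80885994]
```

View pics/scene0.png

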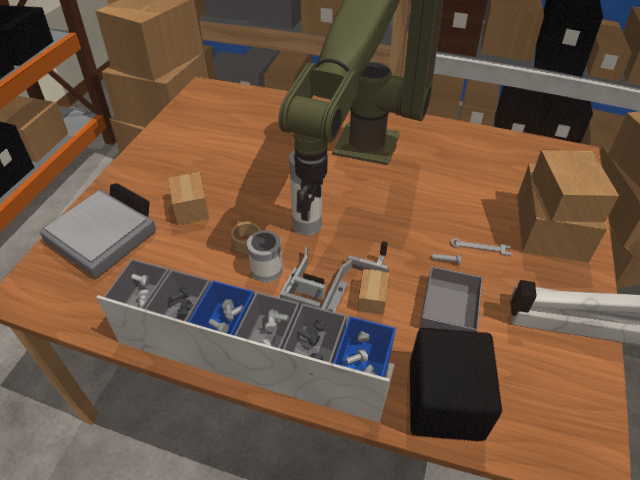

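View pics/side0.png

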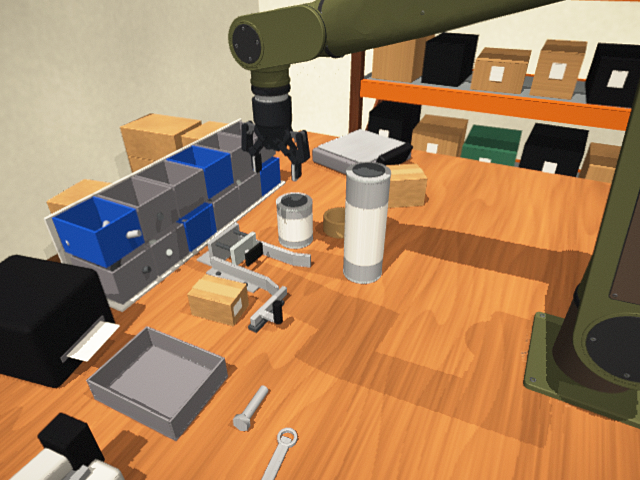

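The scene view looks from the far side towards the robot: tall tin at about (307,200), dock at (320,285), knob at (384,248). The side view, from the left, shows the tin at (365,225), knob at (278,312) and pad at (253,252). Next I'll convert these to points using depth and rays.

```bash
cat > h.py <<'E'
import numpy as np, cv2
from cell import *
def RT(c):
    return cv2.Rodrigues(np.array(c["rvec"],float))[0],np.array(c["tvec"],float).ravel()
def slopes(c,uv):
    K=np.array(c["intrinsics"]);k=float(c["k1"])
    uv=np.asarray(uv,float).reshape(-1,1,2)
    return cv2.undistortPoints(uv,K,np.array([k,0,0,0.]),None,None,None) .reshape(-1,2) if False else cv2.undistortPointsIter(uv,K,np.array([k,0,0,0.]),None,None,(3,50,1e-10)).reshape(-1,2)
def plane(c,uv,z):
    R,t=RT(c);s=slopes(c,uv);d=np.c_[s,np.ones(len(s))]@R;o=-R.T@t
    return o+d*((z-o[2])/d[:,2])[:,None]
def proj(c,P):
    return cv2.projectPoints(np.asarray(P,float).reshape(-1,1,3),np.array(c["rvec"],float),np.array(c["tvec"],float),np.array(c["intrinsics"]),np.array([float(c["k1"]),0,0,0]))[0].reshape(-1,2)
def cloud(c):
    R,t=RT(c);v,u=np.mgrid[:480,:640]
    s=slopes(c,np.stack([u,v],-1).reshape(-1,2).astype(float));D=np.asarray(c["depth"]).reshape(-1)
    P=(np.c_[s,np.ones(len(s))]*D[:,None]-t)@R
    P[D==0]=np.nan
    return P.reshape(480,640,3)
E
python3 - <<'E'
from h import *
for n,(u,v,w,h) in dict(scene=(230,160,180,180),side=(180,150,240,200)).items():
    c=dict(np.load(f"{n}0.npz"));P=cloud(c)
    im=c["image"][v:v+h,u:u+w]
    cv2.imwrite(f"pics/{n}crop.png",cv2.resize(im,None,fx=3.3 if n=="scene" else 3,fy=3.3 if n=="scene" else 3,interpolation=cv2.INTER_CUBIC))
    for uv in dict(scene=[(307,225),(265,235),(384,248),(345,265),(312,190)],side=[(278,305),(365,170),(365,225),(362,275),(285,260),(253,252),(265,275),(400,330)])[n]:
        print(n,uv,P[uv[1],uv[0]].round(4))
E
```

```text
scene (307, 225) [ 0.5204 -0.0536  0.0458]
scene (265, 235) [ 0.6593 -0.1267  0.1152]
scene (384, 248) [0.5591 0.1858 0.0635]
scene (345, 265) [0.6291 0.0935 0.0357]
scene (312, 190) [0.6732 0.013  0.3223]
side (278, 305) [0.5435 0.1851 0.0736]
side (365, 170) [ 0.479  -0.0666  0.2612]
side (365, 225) [ 0.4592 -0.0331  0.1548]
side (362, 275) [ 0.4582 -0.0312  0.0244]
side (285, 260) [ 0.6519 -0.0184  0.0106]
side (253, 252) [0.7075 0.0306 0.0475]
side (265, 275) [ 0.6737  0.0384 -0.0031]
side (400, 330) [ 0.3339  0.0688 -0.0008]
```

View pics/scenecrop.png

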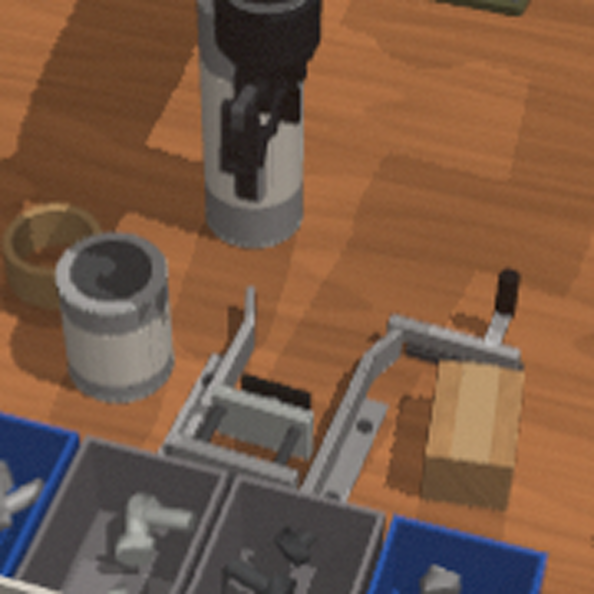

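View pics/sidecrop.png

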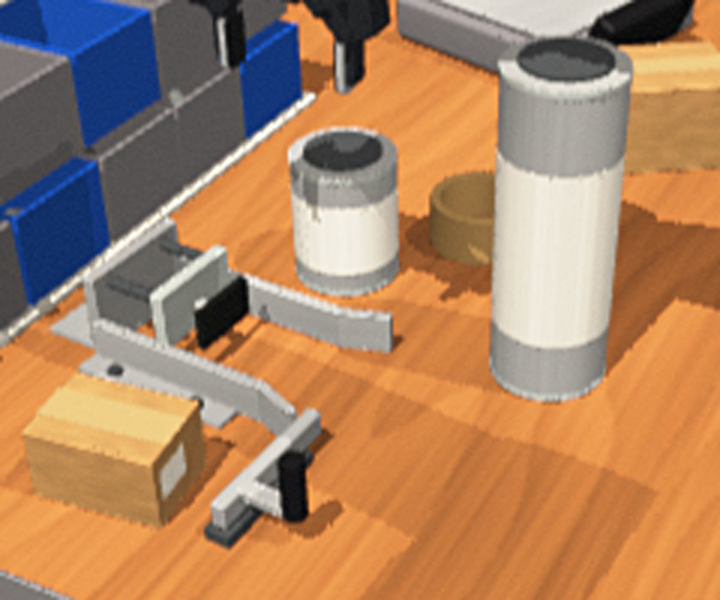

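Run:
```python
from h import *
im=np.full((560,800,3),40,np.uint8)
for n in("scene","side"):
    c=dict(np.load(f"{n}0.npz"));P=cloud(c).reshape(-1,3);I=c["image"].reshape(-1,3)
    m=(P[:,2]>0.02)&(P[:,2]<0.085)&(P[:,0]>.4)&(P[:,0]<.96)&(abs(P[:,1])<.4)
    for p in zip(P[m],I[m]):
        q=p[0];h=int((q[2]-.02)/.065*170)
        col=cv2.applyColorMap(np.uint8([[h*1.4]]),cv2.COLORMAP_JET)[0,0].tolist()
        cv2.circle(im,(int((.3-q[1])*1600-100),int((.86-q[0])*1600)),1 if n=="side" else 2,col,-1)
    # knob: dark pts
    g=I.max(1)<60
    k=g&(abs(P[:,0]-.55)<.05)&(abs(P[:,1]-.18)<.05)&(P[:,2]>.03)
    print(n,"knob",k.sum(),np.median(P[k],0),P[k].min(0),P[k].max(0))
    k=g&(abs(P[:,0]-.72)<.08)&(abs(P[:,1]-.02)<.06)&(P[:,2]>.02)&(P[:,2]<.07)
    print(n,"pad",k.sum(),np.median(P[k],0),P[k].min(0),P[k].max(0))
    for z0,z1,nm in((.1,.25,"tall"),):
        k=(P[:,2]>z0)&(P[:,2]<z1)&(abs(P[:,0]-.48)<.07)&(abs(P[:,1]+.07)<.07)
        Q=P[k]
        if len(Q)>50:
            A=np.c_[2*Q[:,:2],np.ones(len(Q))];b=(Q[:,:2]**2).sum(1);x=np.linalg.lstsq(A,b,rcond=None)[0]
            print(n,nm,x[:2],np.sqrt(x[2]+x[0]**2+x[1]**2),len(Q))
            from scipy.optimize import least_squares
            r=least_squares(lambda x:np.hypot(Q[:,0]-x[0],Q[:,1]-x[1])-.045,[.48,-.07],loss="soft_l1",f_scale=.003);print(r.x)
cv2.imwrite("pics/top.png",im)
```

```text
scene knob 73 [0.55796489 0.18340859 0.06314017] [0.54667053 0.17442526 0.03534987] [0.56502956 0.1907448  0.07937798]
scene pad 97 [0.7153973  0.02845606 0.05426372] [ 0.70715734 -0.02427564  0.02425493] [0.76256065 0.05706558 0.06094408]
scene tall [ 0.47735947 -0.06991561] 0.044032929895664506 408
[ 0.47597575 -0.07021996]
side knob 176 [0.54625758 0.18549556 0.0581463 ] [0.54065903 0.17339762 0.03118215] [0.55785333 0.19024783 0.07420375]
side pad 235 [0.70730119 0.02967778 0.0413816 ] [ 0.70348165 -0.00349831  0.02009621] [0.71468435 0.05606672 0.05747364]
side tall [ 0.47429351 -0.07258006] 0.044379673961618016 2645
[ 0.47456529 -0.07331727]
```

View pics/top.png

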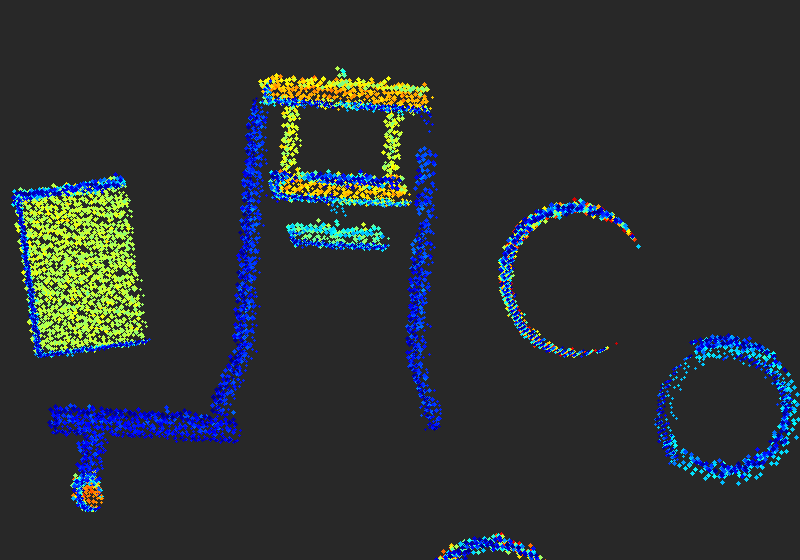

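Top view (x up, y left): rails at u≈250 and 420, keeper bar at (145,423), knob at (90,494), pad face at v≈243. I'll fit lines for the dock frame now.

Run:
```python
from h import *
from scipy.optimize import least_squares
A=[]
for n in("scene","side"):
    c=dict(np.load(f"{n}0.npz"));P=cloud(c).reshape(-1,3);A.append(P)
    m=(P[:,2]>.022)&(P[:,2]<.038)
    L=P[m&(P[:,0]>.66)&(P[:,0]<.78)&(P[:,1]>.06)&(P[:,1]<.1)]
    R=P[m&(P[:,0]>.66)&(P[:,0]<.76)&(P[:,1]<-.015)&(P[:,1]>-.045)]
    f=lambda Q:least_squares(lambda x:Q[:,1]-x[0]-x[1]*(Q[:,0]-.7),[0,0],loss="soft_l1",f_scale=.002).x
    print(n,"L",f(L),len(L),"R",f(R),len(R))
    K=P[(P[:,2]>.026)&(P[:,2]<.036)&(P[:,1]<.166)&(P[:,1]>.097)&(P[:,0]>.57)&(P[:,0]<.625)]
    k=least_squares(lambda x:K[:,0]-x[0]-x[1]*(K[:,1]-.13),[.6,0]).x;print(" keeper",k,len(K))
    K=P[(P[:,2]>.026)&(P[:,2]<.037)&(P[:,1]<.25)&(P[:,1]>.05)&(P[:,0]>.57)&(P[:,0]<.61)]
    print(" keeper y ext",np.percentile(K[:,1],[1,99]),np.median(K[:,2]))
    b=P[(P[:,2]>.058)&(P[:,2]<.085)&(P[:,1]<.09)&(P[:,1]>-.03)&(P[:,0]>.72)&(P[:,0]<.84)]
    kn=P[(P[:,2]>.068)&(P[:,2]<.08)&(abs(P[:,0]-.55)<.03)&(abs(P[:,1]-.185)<.03)]
    print(" knob top",len(kn),kn.mean(0),kn.min(0),kn.max(0))
    pd=P[(P[:,2]>.022)&(P[:,2]<.062)&(P[:,1]<.06)&(P[:,1]>0)&(P[:,0]>.69)&(P[:,0]<.73)]
    print(" pad front x pct",np.percentile(pd[:,0],[2,10,50]))
for n,uv in(("side",(277.7,301.0)),("scene",(384,242.5))):
    c=dict(np.load(f"{n}0.npz"));print(n,plane(c,[uv],.074))
```

```text
scene L [ 0.08348532 -0.07282273] 171 R [-0.02455312 -0.069115  ] 114
 keeper [ 0.59829492 -0.11006815] 118
 keeper y ext [0.09325232 0.20462239] 0.031384257961677854
 knob top 32 [0.55479422 0.18320386 0.07342929] [0.54625756 0.17442526 0.06827869] [0.56303377 0.19154774 0.07937798]
 pad front x pct [0.70802682 0.71059539 0.71539737]
side L [ 0.08203046 -0.06471861] 285 R [-0.02587732 -0.08476088] 135
 keeper [ 0.59293458 -0.08002784] 171
 keeper y ext [0.09014106 0.20286338] 0.029817623765879014
 knob top 54 [0.54883965 0.18154421 0.07142482] [0.54118803 0.17339762 0.06803255] [0.55868394 0.1894228  0.07420375]
 pad front x pct [0.70451515 0.7051117  0.70744827]
side [[0.54970054 0.17592128 0.074     ]]
scene [[0.54841098 0.1824512  0.074     ]]
```

```bash
cat >> h.py <<'E'
from scipy.spatial.transform import Rotation as Ro
O=np.array([.587,.0363]);YAW=-.066
ex=np.array([np.cos(YAW),np.sin(YAW)]);ey=np.array([-ex[1],ex[0]])
def todock(p): d=np.asarray(p)[...,:2]-O; return np.stack([d@ex,d@ey],-1)
def toworld(p): p=np.asarray(p,float); return O+p[...,:1]*ex+p[...,1:2]*ey
def Rt(psi,tau): # heading, tilt deg
    p,t=np.radians([psi,tau]); x=np.array([np.sin(t)*np.cos(p),np.sin(t)*np.sin(p),-np.cos(t)]);y=np.array([np.sin(p),-np.cos(p),0])
    return Ro.from_matrix(np.c_[x,y,np.cross(x,y)])
def turn(psi,tau,R=None):
    R=Ro.from_quat(get_state()["tcp_rot"]) if R is None else R
    return (Rt(psi,tau)*R.inv()).as_rotvec().round(3)
E
python3 - <<'E'
from h import *
c=capture("wrist");print(c["tool_from_camera"]);cv2.imwrite("pics/w0.png",c["image"])
print(turn(60,0),turn(60,35),turn(60,40,), turn(-4,35), todock([.475,-.072]),toworld([[-.05,-.004],[.08,0]]))
E
```

```text
[[-6.25271813e-04 -3.09239451e-01  9.50984001e-01 -1.42654271e-01]
 [ 9.99999627e-01  3.73449221e-04  7.78937196e-04  7.18248835e-05]
 [-5.96022346e-04  9.50984134e-01  3.09239102e-01 -8.07330947e-02]
 [ 0.00000000e+00  0.00000000e+00  0.00000000e+00  1.00000000e+00]]
[-0.001 -0.002 -0.524] [ 0.596 -0.161 -0.508] [ 0.681 -0.184 -0.503] [ 0.464 -0.501 -1.585] [-0.10461354 -0.11545084] [[0.53684505 0.03560631]
 [0.66682582 0.03102383]]
```

View pics/w0.png

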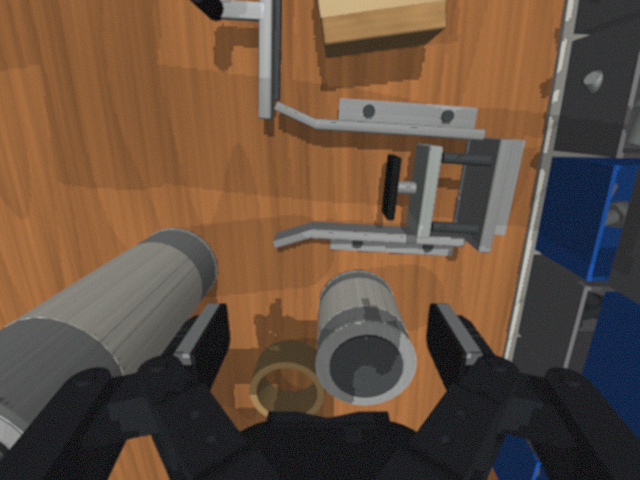

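```bash
cat >> h.py <<'E'
def wplane(c,pos,quat,uv,z):
    T=np.eye(4);T[:3,:3]=Ro.from_quat(quat).as_matrix();T[:3,3]=pos
    M=T@np.array(c["tool_from_camera"]);s=slopes(c,uv);d=np.c_[s,np.ones(len(s))]@M[:3,:3].T;o=M[:3,3]
    return o+d*((z-o[2])/d[:,2])[:,None]
def turnB(psi,tau,R=None):
    R=Ro.from_quat(get_state()["tcp_rot"]) if R is None else R
    F=Ro.from_matrix(Rt(psi,tau).as_matrix()@np.diag([1,-1,-1]))
    return (F*R.inv()).as_rotvec().round(3)
E
python3 - <<'E'
from h import *
s=get_state();c=capture("wrist");im=c["image"]
cv2.imwrite("pics/w1.png",cv2.resize(im[90:260,250:540],None,fx=2.7,fy=2.7,interpolation=cv2.INTER_CUBIC))
W=lambda uv,z:wplane(c,s["ee_pos"],s["tcp_rot"],uv,z)
print(W([(320,121),(483,131),(315,226),(463,238)],.034).round(4))
print("pad",W([(389,156),(384,217)],.056).round(4), "bar end",W([(259,117),(272,118)],.032).round(4))
print(Ro.from_rotvec([0,0,0])and turnB(60,0),turnB(60,35),turnB(45,35))
E
```

```text
[[ 0.6423  0.0863  0.034 ]
 [ 0.7967  0.0782  0.034 ]
 [ 0.6366 -0.0157  0.034 ]
 [ 0.7901 -0.0284  0.034 ]]
pad [[ 7.047e-01  5.610e-02  5.600e-02]
 [ 7.030e-01 -5.000e-04  5.600e-02]] bar end [[0.585  0.0901 0.032 ]
 [0.5972 0.0891 0.032 ]]
[ 2.000e-03 -1.000e-03  2.618e+00] [-0.211 -0.793  2.513] [-0.295 -0.715  2.266]
```

View pics/w1.png

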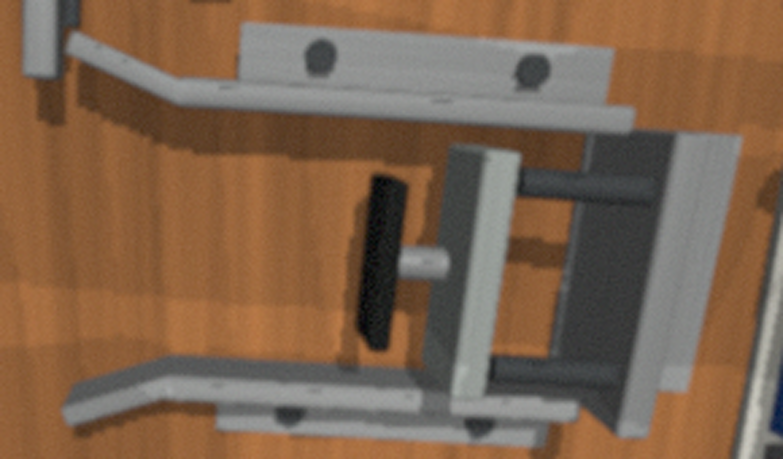

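Run:
```python
from h import *
s=get_state();c=capture("wrist")
W=lambda uv,z:wplane(c,s["ee_pos"],s["tcp_rot"],(np.array(uv)/2.7+[250,90]) ,z)
L=W([(180,103),(630,130)],.034);R=W([(175,380),(575,404)],.034)
print(L.round(4),R.round(4))
for q in(L,R): print(np.arctan2(*(q[1]-q[0])[1::-1]), todock(q))
print("knees",todock(W([(180,95),(170,375)],.034)))
p=W([(374,180),(358,325)],.02);print("pad",todock(p)); p=W([(390,180),(375,348)],.056);print(todock(p))
print("bar",todock(W([(24,76),(60,78)],.032)))
print("flare tips",todock(W([(70,52),(66,410)],.034)))
```

```text
[[0.6393 0.0799 0.034 ]
 [0.7981 0.0716 0.034 ]] [[ 0.6365 -0.0208  0.034 ]
 [ 0.7905 -0.0303  0.034 ]]
-0.052224569832760866 [[0.04927301 0.04696713]
 [0.20834146 0.0491585 ]]
-0.06150162148880129 [[ 0.05311782 -0.05370052]
 [ 0.20749026 -0.05300609]]
knees [[ 0.04912     0.04962842]
 [ 0.0511136  -0.05184822]]
pad [[ 0.12229826  0.02445722]
 [ 0.12264749 -0.03085674]]
[[ 0.12126582  0.02727766]
 [ 0.12318095 -0.03061837]]
bar [[-0.00550642  0.05248416]
 [ 0.00703838  0.0526015 ]]
flare tips [[ 0.01060194  0.06130771]
 [ 0.0119191  -0.06852261]]
```

```bash
sed -i 's/^O=.*/O=np.array([.587,.034]);YAW=-.060/' h.py; python3 -c "
from h import *
print(todock([.475,-.072]),toworld([-.05,-.004]),toworld([.083,0]))"
```

```text
[-0.10544228 -0.11252523] [0.53685012 0.0330054 ] [0.66985064 0.02902299]
```

Call:
move_arm(targets=[[[0, 0, 0.04], [0, 0, 0.12], 0.47], [[0, 0, 0.08], [0, 0, 0.24], 0.47], [[0, 0, 0.12], [0, 0, 0.36], 0.47], [[-0.03, -0.02, 0.14], [0, 0, 0.48], 0.47], [[-0.06, -0.04, 0.15], [0, 0, 0.6], 0.47], [[-0.09, -0.06, 0.15], [0, 0, 0.72], 0.47], [[-0.12, -0.08, 0.15], [0, 0, 0.84], 0.47], [[-0.15, -0.1, 0.15], [0, 0, 0.96], 0.47], [[-0.18, -0.12, 0.15], [0, 0, 1.08], 0.47], [[-0.21, -0.14, 0.15], [0, 0, 1.2], 0.47]])

```text
time: 1.08
ee_pos: [0.4385, -0.1405, 0.3813]
tcp_rot: [0.128, 0.695, -0.128, 0.695]
force: [0.1, 0.1, 0.5]
finger_gap: 0.0403
```

```bash
python3 -c "
from h import *
s=get_state();print(s['joint_positions'].round(2),s['ee_pos'])
print(turnB(60,38))"
```

```text
[-0.43 -0.36  1.84 -0.    1.65 -1.63] [ 0.43845725 -0.1404618   0.38125847]
[ 0.241 -0.678  1.356]
```

Call:
move_arm(targets=[[[0, -0.01, 0], [0.024, -0.068, 0.136], 0.47], [[0, -0.02, 0], [0.048, -0.136, 0.271], 0.47], [[0, -0.02, 0], [0.072, -0.203, 0.407], 0.47], [[0, -0.02, 0], [0.096, -0.271, 0.542], 0.47], [[-0.01, -0.02, 0], [0.12, -0.339, 0.678], 0.47], [[-0.01, -0.02, 0], [0.145, -0.407, 0.814], 0.47], [[-0.01, -0.02, 0], [0.169, -0.475, 0.949], 0.47], [[-0.01, -0.02, 0], [0.193, -0.542, 1.085], 0.47], [[-0.01, -0.02, 0], [0.217, -0.61, 1.22], 0.47], [[-0.01, -0.02, 0], [0.241, -0.678, 1.356], 0.47]])

```text
time: 1.92
ee_pos: [0.4492, -0.1253, 0.3954]
tcp_rot: [-0.131, 0.49, 0.324, 0.799]
force: [0.3, 0.3, 0.1]
finger_gap: 0.0401
```

```bash
python3 -c "
from h import *
s=get_state();print(s['joint_positions'].round(2),s['ee_pos'].round(4))
print(turnB(60,38),Ro.from_quat(s['tcp_rot']).as_matrix().round(3))"
```

```text
[-0.69 -0.42  1.93  0.52  1.64 -2.91] [ 0.4492 -0.1253  0.3954]
[ 0.049 -0.181  0.331] [[ 0.31  -0.646  0.698]
 [ 0.388  0.756  0.527]
 [-0.868  0.107  0.485]]
```

Call:
move_arm(targets=[[[0, 0, 0], [0.038, 0.048, -0.107], 0.47], [[0, 0, 0], [0.076, 0.096, -0.215], 0.47], [[0, 0, 0], [0.115, 0.144, -0.322], 0.47], [[0, 0, 0], [0.153, 0.192, -0.43], 0.47], [[0, 0, 0], [0.192, 0.24, -0.538], 0.47], [[0, 0, 0], [0.23, 0.288, -0.645], 0.47], [[0, 0, 0], [0.268, 0.336, -0.753], 0.47], [[0, 0, 0], [0.307, 0.384, -0.86], 0.47], [[0, 0, 0], [0.345, 0.432, -0.968], 0.47], [[0, 0, 0], [0.384, 0.481, -1.076], 0.47]])

```text
time: 2.75
ee_pos: [0.45, -0.1236, 0.3978]
tcp_rot: [0.356, 0.587, -0.022, 0.727]
force: [-0.1, -1.3, -0.2]
finger_gap: 0.0401
```

```bash
python3 -c "
from h import *
s=get_state();print(s['joint_positions'].round(2),s['ee_pos'].round(4))
print(turn(60,42),Ro.from_quat(s['tcp_rot']).as_matrix().round(3))"
```

```text
[-0.69 -0.43  1.92  0.52  1.64 -1.66] [ 0.45   -0.1236  0.3978]
[ 0.68   0.712 -1.231] [[ 0.309  0.45   0.838]
 [ 0.386  0.746 -0.543]
 [-0.869  0.491  0.057]]
```

Call:
move_arm(targets=[[[0, 0, 0], [0.053, 0.055, -0.095], 0.47], [[0, 0, 0], [0.106, 0.111, -0.192], 0.47], [[-0.005, -0.01, 0], [0.159, 0.166, -0.287], 0.47], [[-0.01, -0.02, 0], [0.212, 0.222, -0.384], 0.47], [[-0.015, -0.03, 0], [0.265, 0.277, -0.479], 0.47], [[-0.02, -0.04, 0], [0.318, 0.333, -0.576], 0.47], [[-0.02, -0.04, 0], [0.371, 0.388, -0.671], 0.47], [[-0.02, -0.04, 0], [0.424, 0.444, -0.768], 0.47], [[-0.02, -0.04, 0], [0.477, 0.5, -0.864], 0.47], [[-0.02, -0.04, 0], [0.53, 0.555, -0.96], 0.47]])

```text
time: 3.58
ee_pos: [0.4301, -0.1639, 0.3978]
tcp_rot: [0.73, 0.514, -0.291, 0.342]
force: [0.4, -0.0, -0.7]
finger_gap: 0.0398
```

```bash
python3 -c "
from h import *
s=get_state();print(s['joint_positions'].round(2),s['ee_pos'].round(4))
print(turn(60,42))"
```

```text
[-0.85 -0.33  1.9   0.65  1.79 -0.6 ] [ 0.4301 -0.1639  0.3978]
[ 0.15   0.158 -0.271]
```

Call:
move_arm(targets=[[[0, 0, 0], [0.05, 0.053, -0.09], 0.47], [[0, 0, -0.02], [0.1, 0.106, -0.18], 0.47], [[0, 0, -0.05], [0.15, 0.158, -0.271], 0.47], [[0, 0, -0.08], [0.15, 0.158, -0.271], 0.47], [[0, 0, -0.11], [0.15, 0.158, -0.271], 0.47], [[0, 0, -0.14], [0.15, 0.158, -0.271], 0.47], [[0, 0, -0.17], [0.15, 0.158, -0.271], 0.47], [[0, 0, -0.19], [0.15, 0.158, -0.271], 0.47], [[0, 0, -0.2], [0.15, 0.158, -0.271], 0.47], [[0, 0, -0.2], [0.15, 0.158, -0.271], 0.47]])

```text
time: 4.42
ee_pos: [0.4291, -0.1626, 0.1955]
tcp_rot: [0.79, 0.459, -0.352, 0.204]
force: [0.6, -0.9, -0.1]
finger_gap: 0.04
```

```bash
python3 -c "
from h import *
s=get_state();print(s['joint_positions'].round(2),s['ee_pos'].round(4))
print(turn(60,42))
c=capture('side');cv2.imwrite('pics/s1.png',c['image'])
c=capture('wrist');cv2.imwrite('pics/w2.png',c['image'])"
```

```text
[-0.88 -0.2   2.15  0.68  1.51 -0.51] [ 0.4291 -0.1626  0.1955]
[-0.001 -0.001 -0.005]
```

View pics/s1.png

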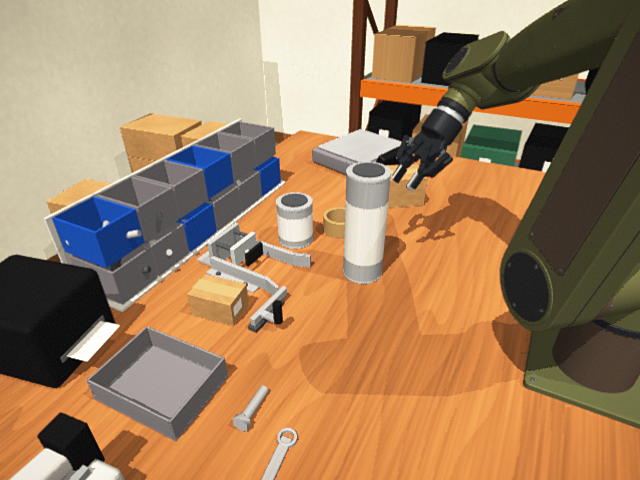

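View pics/w2.png

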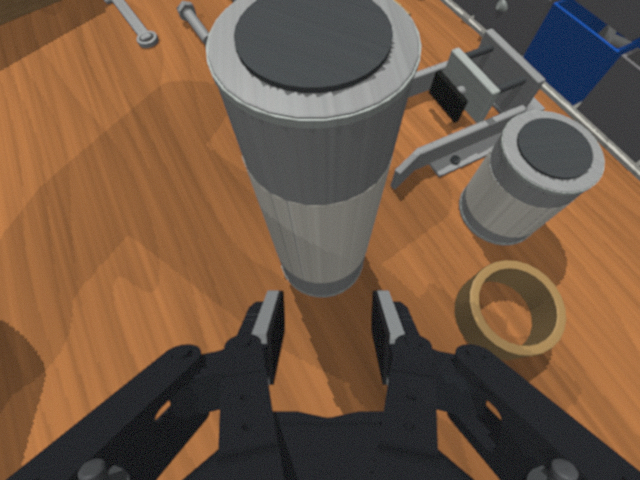

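Run:
```python
from h import *
c=dict(np.load("scene0.npz"));P=cloud(c)
print(P[182,187],P[200,187], P[215,190])
k=(P[...,2]>.08)&(P[...,2]<.1)&(P[...,1]<-.15)&(P[...,0]<.6);print(P[k].min(0),P[k].max(0),np.percentile(P[k],[3,97],axis=0))
s=get_state();c=capture("wrist");print(wplane(c,s["ee_pos"],s["tcp_rot"],[(322,294)],0),wplane(c,s["ee_pos"],s["tcp_rot"],[(283,265),(364,262)],0))
```

```text
[ 0.49407021 -0.45676886  0.08942669] [ 0.56950981 -0.41708478  0.08874138] [ 0.57303943 -0.41639242  0.03028063]
[-1.04029407 -2.23525452  0.08002915] [ 0.59983655 -0.37020108  0.09999681] [[-0.93119627 -1.79972223  0.08078217]
 [ 0.59133778 -0.39070659  0.09860141]]
[[ 0.45534778 -0.10917615  0.        ]] [[ 0.43402481 -0.05953731  0.        ]
 [ 0.51341213 -0.10060454  0.        ]]
```

Call:
move_arm(targets=[[[0.001, 0, -0.02], [0, 0, 0], 0.47], [[0.002, 0, -0.05], [0, 0, 0], 0.47], [[0.003, 0, -0.08], [0, 0, 0], 0.47], [[0.004, 0, -0.11], [0, 0, 0], 0.47], [[0.005, 0, -0.13], [0, 0, 0], 0.47], [[0.005, 0, -0.15], [0, 0, 0], 0.47], [[0.005, 0, -0.16], [0, 0, 0], 0.47], [[0.005, 0, -0.168], [0, 0, 0], 0.47], [[0.005, 0, -0.172], [0, 0, 0], 0.47], [[0.005, 0, -0.172], [0, 0, 0], 0.47]])

```text
time: 5.4
ee_pos: [0.4356, -0.1642, 0.0264]
tcp_rot: [0.79, 0.458, -0.351, 0.206]
force: [0.2, 0.7, 0.2]
finger_gap: 0.0401
```

```bash
python3 -c "
from h import *
s=get_state();print(s['joint_positions'].round(2),s['ee_pos'].round(4),s['force'].round(2))
print(turn(60,42))
c=capture('side');cv2.imwrite('pics/s2.png',c['image'])
c=capture('wrist');cv2.imwrite('pics/w3.png',c['image'])"
```

```text
[-0.87  0.09  2.21  0.73  1.23 -0.74] [ 0.4356 -0.1642  0.0264] [0.18 0.73 0.21]
[ 0.003  0.004 -0.004]
```

View pics/s2.png

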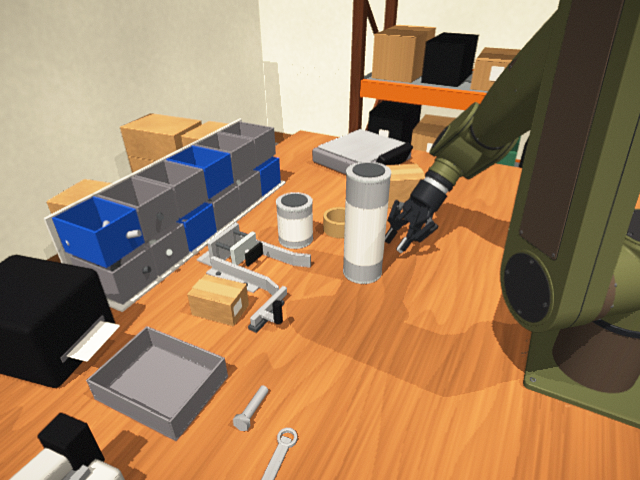

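View pics/w3.png

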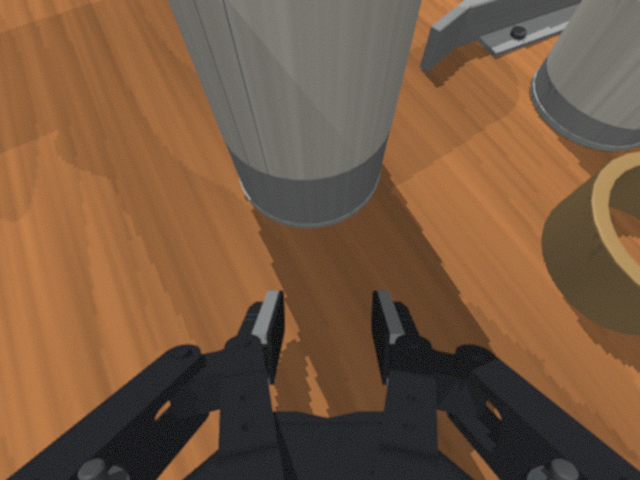

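Call:
move_arm(targets=[[[-0.002, 0.001, -0.002], [0, 0, 0], 0.47], [[-0.004, 0.002, -0.003], [0, 0, 0], 0.47], [[-0.007, 0.004, -0.004], [0, 0, 0], 0.47], [[-0.004, 0.009, -0.004], [0, 0, 0], 0.47], [[-0.001, 0.014, -0.004], [0, 0, 0], 0.47], [[0.002, 0.019, -0.004], [0, 0, 0], 0.47], [[0.005, 0.024, -0.004], [0, 0, 0], 0.47], [[0.007, 0.029, -0.004], [0, 0, 0], 0.47], [[0.009, 0.032, -0.004], [0, 0, 0], 0.47], [[0.01, 0.034, -0.004], [0, 0, 0], 0.47]])

```text
time: 6.33
ee_pos: [0.4454, -0.129, 0.0219]
tcp_rot: [0.79, 0.458, -0.351, 0.206]
force: [0.4, -0.0, -0.1]
finger_gap: 0.04
```

```bash
python3 -c "
from h import *
s=get_state();print(s['ee_pos'].round(4),s['force'].round(2))
c=capture('wrist');cv2.imwrite('pics/w4.png',c['image'])"
```

```text
[ 0.4454 -0.129   0.0219] [ 0.42 -0.04 -0.15]
```

View pics/w4.png

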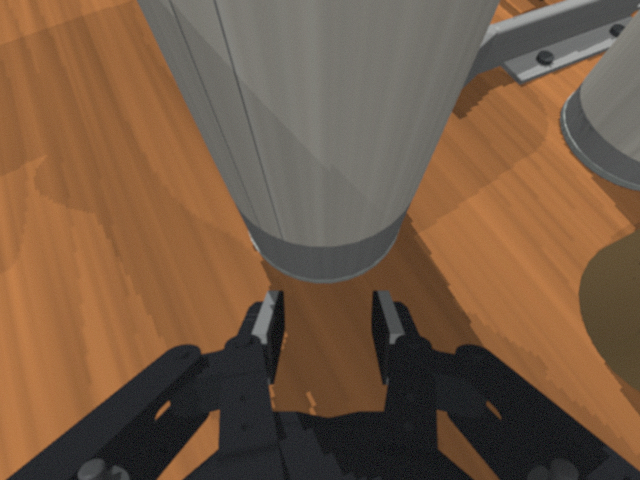

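Call:
move_arm(targets=[[[0.002, 0.003, 0], [0, 0, 0], 0.47], [[0.004, 0.007, 0], [0, 0, 0], 0.47], [[0.006, 0.01, 0], [0, 0, 0], 0.47], [[0.008, 0.014, 0], [0, 0, 0], 0.47], [[0.01, 0.017, 0], [0, 0, 0], 0.47], [[0.012, 0.021, 0], [0, 0, 0], 0.47], [[0.014, 0.024, 0], [0, 0, 0], 0.47], [[0.016, 0.028, 0], [0, 0, 0], 0.47], [[0.018, 0.031, 0], [0, 0, 0], 0.47], [[0.02, 0.035, 0], [0, 0, 0], 0.47]])

```text
time: 7.22
ee_pos: [0.4654, -0.0958, 0.0218]
tcp_rot: [0.79, 0.457, -0.352, 0.207]
force: [-4.4, -6.4, 0.3]
finger_gap: 0.0405
```

```bash
python3 -c "
from h import *
s=get_state();print(s['ee_pos'].round(4),s['force'].round(2),turn(60,42))
c=capture('wrist');cv2.imwrite('pics/w5.png',c['image'])"
```

```text
[ 0.4654 -0.0958  0.0218] [-4.39 -6.36  0.31] [ 0.006  0.003 -0.004]
```

View pics/w5.png

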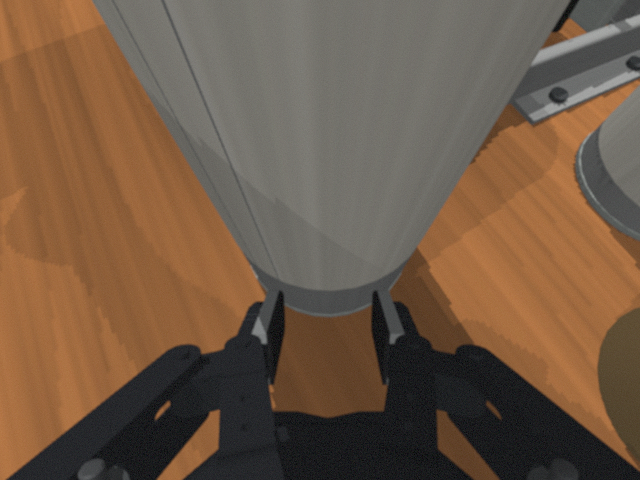

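```bash
cat >> h.py <<'E'
from scipy.optimize import least_squares
def tin(g,z0=.1,z1=.25,r=.06):
    out=[]
    for n in("side","scene"):
        c=capture(n);P=cloud(c).reshape(-1,3);I=c["image"].reshape(-1,3)
        k=(P[:,2]>z0)&(P[:,2]<z1)&(np.hypot(P[:,0]-g[0],P[:,1]-g[1])<r)&(I.max(1)>70)&(np.ptp(I.astype(int),axis=1)<45)
        Q=P[k]
        if len(Q)>100:
            x=least_squares(lambda x:np.hypot(Q[:,0]-x[0],Q[:,1]-x[1])-.045,g,loss="soft_l1",f_scale=.002).x
            out.append(x);print(n,len(Q),x.round(4),"dock",todock(x).round(4))
    return out
E
python3 -c "
from h import *
print(get_state()['ee_pos']);tin([.49,-.054])"
```

```text
[ 0.46554054 -0.09515654  0.02195381]
side 2640 [ 0.488  -0.0563] dock [-0.0934 -0.0961]
scene 1282 [ 0.4894 -0.0535] dock [-0.0922 -0.0932]
```

Call:
move_arm(targets=[[[0.002, 0.004, 0], [0, 0, 0], 0.47], [[0.0045, 0.008, 0], [0, 0, 0], 0.47], [[0.007, 0.012, 0], [0, 0, 0], 0.47], [[0.009, 0.016, 0], [0, 0, 0], 0.47], [[0.0115, 0.02, 0], [0, 0, 0], 0.47], [[0.014, 0.024, 0], [0, 0, 0], 0.47], [[0.016, 0.028, 0], [0, 0, 0], 0.47], [[0.0185, 0.032, 0], [0, 0, 0], 0.47], [[0.021, 0.036, 0], [0, 0, 0], 0.47], [[0.023, 0.04, 0], [0, 0, 0], 0.47]])

```text
time: 8.2
ee_pos: [0.4883, -0.0554, 0.0218]
tcp_rot: [0.79, 0.457, -0.352, 0.206]
force: [-3.6, -5.9, 0.3]
finger_gap: 0.04
```

Call:
move_arm(targets=[[[0.002, 0.004, 0], [0, 0, 0], 0.47], [[0.0045, 0.008, 0], [0, 0, 0], 0.47], [[0.007, 0.012, 0], [0, 0, 0], 0.47], [[0.009, 0.016, 0], [0, 0, 0], 0.47], [[0.0115, 0.02, 0], [0, 0, 0], 0.47], [[0.014, 0.024, 0], [0, 0, 0], 0.47], [[0.016, 0.028, 0], [0, 0, 0], 0.47], [[0.0185, 0.032, 0], [0, 0, 0], 0.47], [[0.02, 0.035, 0], [0, 0, 0], 0.47], [[0.021, 0.036, 0], [0, 0, 0], 0.47]])

```text
time: 9.03
ee_pos: [0.5091, -0.019, 0.0218]
tcp_rot: [0.79, 0.458, -0.352, 0.206]
force: [-3.5, -6.6, 2.0]
finger_gap: 0.0402
```

```bash
python3 -c "
from h import *
s=get_state();print(s['ee_pos'].round(4),s['force'].round(2),turn(60,42))
tin(s['ee_pos'][:2]+.047*np.array([.5,.866]))
c=capture('wrist');cv2.imwrite('pics/w6.png',c['image'])"
```

```text
[ 0.5091 -0.019   0.0218] [-3.51 -6.59  2.03] [ 0.004  0.003 -0.005]
side 2813 [0.5315 0.0196] dock [-0.0545 -0.0177]
scene 1314 [0.533  0.0227] dock [-0.0532 -0.0145]
```

View pics/w6.png

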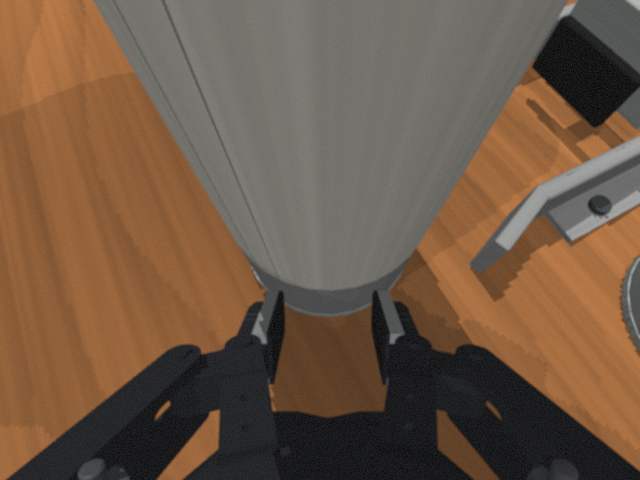

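Call:
move_arm(targets=[[[0.002, 0.003, 0], [0, 0, 0], 0.47], [[0.0035, 0.006, 0], [0, 0, 0], 0.47], [[0.005, 0.009, 0], [0, 0, 0], 0.47], [[0.0065, 0.0115, 0], [0, 0, 0], 0.47], [[0.0065, 0.0115, 0], [0, 0, 0], 0.47], [[0.002, 0.004, 0], [0, 0, 0], 0.47], [[-0.005, -0.008, 0], [0, 0, 0], 0.47], [[-0.013, -0.022, 0], [0, 0, 0], 0.47], [[-0.02, -0.035, 0], [0, 0, 0], 0.47], [[-0.025, -0.043, 0], [0, 0, 0], 0.47]])

```text
time: 10.02
ee_pos: [0.4835, -0.0625, 0.0219]
tcp_rot: [0.791, 0.458, -0.351, 0.205]
force: [-0.1, -0.3, 0.1]
finger_gap: 0.0401
```

```bash
python3 -c "
from h import *
s=get_state();print(s['ee_pos'].round(4),s['force'].round(2),s['joint_positions'].round(2))
a=tin([.54,.033]);a=np.mean(a,0);print(a,turn(-3.4,42),turn(-3.4,42,Rt(60,42)))
print('TCP pre',a-.08*ex)"
```

```text
[ 0.4835 -0.0625  0.0219] [-0.12 -0.32  0.15] [-0.64  0.06  2.26  0.84  1.1  -0.62]
side 2831 [0.5384 0.0311] dock [-0.0484 -0.0058]
scene 1326 [0.5397 0.0342] dock [-0.0472 -0.0026]
[0.53903981 0.03266842] [ 0.003  0.002 -1.109] [ 0.    -0.    -1.107]
TCP pre [0.45918376 0.03746555]
```

Call:
move_arm(targets=[[[-0.01, 0.0, 0.002], [0, 0, -0.1], 0.47], [[-0.02, 0.005, 0.002], [0, 0, -0.22], 0.47], [[-0.03, 0.015, 0.002], [0, 0, -0.34], 0.47], [[-0.035, 0.025, 0.002], [0, 0, -0.46], 0.47], [[-0.04, 0.04, 0.002], [0, 0, -0.58], 0.47], [[-0.04, 0.055, 0.002], [0, 0, -0.7], 0.47], [[-0.038, 0.07, 0.002], [0, 0, -0.82], 0.47], [[-0.035, 0.085, 0.002], [0, 0, -0.94], 0.47], [[-0.03, 0.095, 0.001], [0, 0, -1.05], 0.47], [[-0.028, 0.1, 0], [0, 0, -1.107], 0.47]])

```text
time: 10.95
ee_pos: [0.4425, 0.0244, 0.0256]
tcp_rot: [0.904, 0.056, -0.423, 0.025]
force: [-0.4, -0.2, 0.9]
finger_gap: 0.0403
```

```bash
python3 -c "
from h import *
s=get_state();print(s['ee_pos'].round(4),s['force'].round(2),s['joint_positions'].round(2),turn(-3.4,42))
c=capture('wrist');cv2.imwrite('pics/w7.png',c['image'])"
```

```text
[0.4425 0.0244 0.0256] [-0.39 -0.22  0.85] [-0.19 -0.51  2.68  0.61  0.36  0.75] [-0.002 -0.038 -0.182]
```

View pics/w7.png

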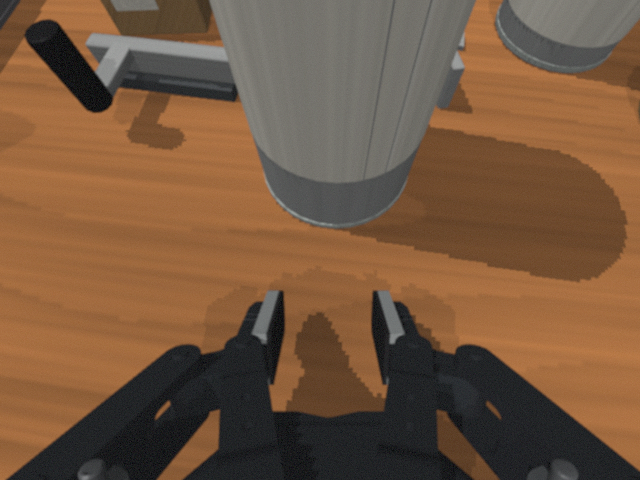

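Call:
move_arm(targets=[[[0.004, 0.001, 0], [0, 0, -0.01], 0.47], [[0.008, 0.003, 0], [0, 0, -0.03], 0.47], [[0.012, 0.004, -0.001], [0, -0.01, -0.06], 0.47], [[0.016, 0.006, -0.002], [0, -0.02, -0.09], 0.47], [[0.02, 0.008, -0.003], [0, -0.03, -0.12], 0.47], [[0.024, 0.01, -0.004], [-0.002, -0.038, -0.15], 0.47], [[0.027, 0.011, -0.004], [-0.002, -0.038, -0.17], 0.47], [[0.03, 0.012, -0.004], [-0.002, -0.038, -0.182], 0.47], [[0.031, 0.012, -0.004], [-0.002, -0.038, -0.182], 0.47], [[0.031, 0.012, -0.004], [-0.002, -0.038, -0.182], 0.47]])

```text
time: 11.83
ee_pos: [0.457, 0.034, 0.0513]
tcp_rot: [0.907, -0.027, -0.42, -0.011]
force: [0.2, 0.2, -0.3]
finger_gap: 0.0399
```

```bash
python3 -c "
from h import *
s=get_state();print(s['ee_pos'].round(4),s['force'].round(2),s['joint_positions'].round(2),turn(-3.4,42),todock(s['ee_pos']))
a=tin([.54,.033])
c=capture('wrist');cv2.imwrite('pics/w8.png',c['image'])"
```

```text
[0.457  0.034  0.0513] [ 0.15  0.23 -0.32] [-0.03 -0.52  2.64 -0.06  0.32  1.65] [ 0.001 -0.029 -0.001] [-0.1297994  -0.00784299]
side 2836 [0.5384 0.0312] dock [-0.0484 -0.0058]
scene 1309 [0.5397 0.0342] dock [-0.0473 -0.0026]
```

View pics/w8.png

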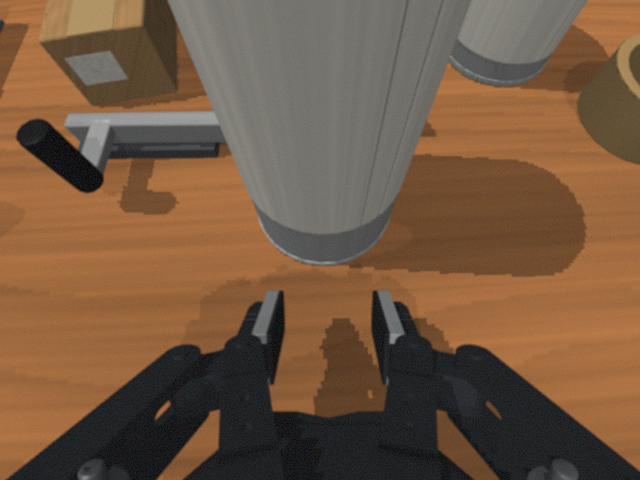

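```bash
python3 -c "
from h import *
print(turn(-3.4,35),toworld([-.115,-.004]))"
```

```text
[0.008 0.092 0.001] [0.47196708 0.03690306]
```

Call:
move_arm(targets=[[[0.002, 0, 0], [0.002, 0.03, 0], 0.47], [[0.004, 0.001, 0], [0.004, 0.06, 0], 0.47], [[0.006, 0.002, 0], [0.008, 0.092, 0], 0.47], [[0.008, 0.003, -0.004], [0.008, 0.092, 0], 0.47], [[0.01, 0.003, -0.01], [0.008, 0.092, 0], 0.47], [[0.012, 0.003, -0.016], [0.008, 0.092, 0], 0.47], [[0.014, 0.003, -0.022], [0.008, 0.092, 0], 0.47], [[0.015, 0.003, -0.026], [0.008, 0.092, 0], 0.47], [[0.015, 0.003, -0.029], [0.008, 0.092, 0], 0.47], [[0.015, 0.003, -0.029], [0.008, 0.092, 0], 0.47]])

```text
time: 12.82
ee_pos: [0.4707, 0.0366, 0.0217]
tcp_rot: [0.886, -0.027, -0.462, -0.014]
force: [0.3, -0.3, -0.4]
finger_gap: 0.0404
```

```bash
python3 -c "
from h import *
s=get_state();print(s['ee_pos'].round(4),s['force'].round(2),s['joint_positions'].round(2),turn(-3.4,35),todock(s['ee_pos']))
c=capture('side');cv2.imwrite('pics/s9.png',c['image'][130:370,230:550].repeat(2,0).repeat(2,1))
c=capture('wrist');cv2.imwrite('pics/w9.png',c['image'])"
```

```text
[0.4707 0.0366 0.0217] [ 0.28 -0.35 -0.45] [-0.02 -0.35  2.56 -0.06  0.32  1.66] [-0.    -0.002  0.001] [-0.11625602 -0.00440101]
```

View pics/w9.png

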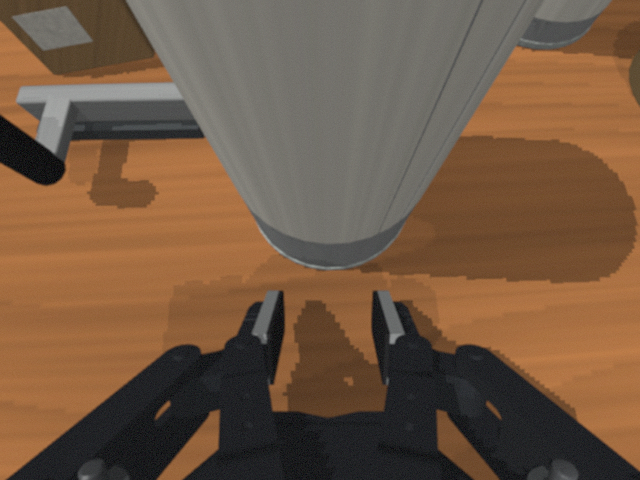

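View pics/s9.png

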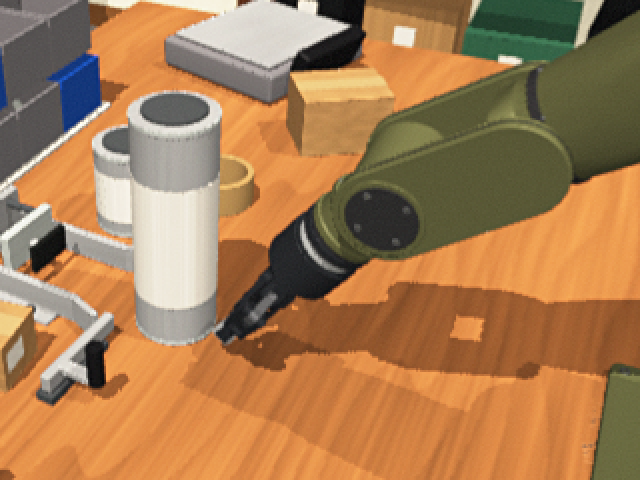

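Call:
move_arm(targets=[[[0.004, -0.0002, 0], [0, 0, 0], 0.47], [[0.008, -0.0005, 0], [0, 0, 0], 0.47], [[0.012, -0.0007, 0], [0, 0, 0], 0.47], [[0.016, -0.001, 0], [0, 0, 0], 0.47], [[0.02, -0.0012, 0], [0, 0, 0], 0.47], [[0.024, -0.0014, 0], [0, 0, 0], 0.47], [[0.028, -0.0017, 0], [0, 0, 0], 0.47], [[0.032, -0.002, 0], [0, 0, 0], 0.47], [[0.036, -0.0022, 0], [0, 0, 0], 0.47], [[0.04, -0.0024, 0], [0, 0, 0], 0.47]])

```text
time: 13.75
ee_pos: [0.5071, 0.0343, 0.028]
tcp_rot: [0.883, -0.027, -0.469, -0.014]
force: [-4.9, 0.0, -2.4]
finger_gap: 0.0401
```

```bash
python3 -c "
from h import *
s=get_state();print(s['ee_pos'].round(4),s['force'].round(2),s['joint_positions'].round(2),turn(-3.4,35),todock(s['ee_pos']))
tin(s['ee_pos'][:2]+.048*ex)
c=capture('wrist');cv2.imwrite('pics/w10.png',c['image'])"
```

```text
[0.5071 0.0343 0.028 ] [-4.95  0.05 -2.44] [-0.03 -0.24  2.47 -0.06  0.32  1.65] [-0.    -0.016  0.001] [-0.07972723 -0.00445796]
side 2798 [0.5534 0.0312] dock [-0.0334 -0.0048]
scene 1321 [0.5565 0.0343] dock [-0.0304 -0.0015]
```

View pics/w10.png

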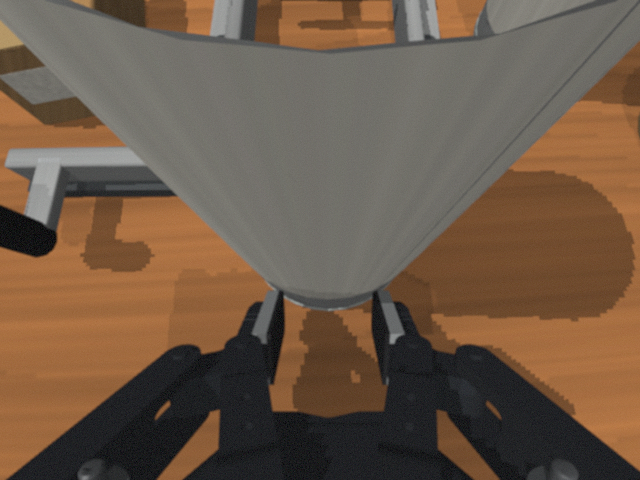

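```bash
python3 -c "
from h import *
for a,b in((.05,.12),(.12,.19),(.19,.25)): tin([.555,.033],a,b)
c=capture('side');cv2.imwrite('pics/s10.png',c['image'][130:370,230:550].repeat(2,0).repeat(2,1))"
```

```text
side 1099 [0.5542 0.0313] dock [-0.0325 -0.0046]
scene 556 [0.5556 0.0345] dock [-0.0313 -0.0013]
side 1258 [0.5543 0.0313] dock [-0.0325 -0.0047]
scene 608 [0.5565 0.0342] dock [-0.0305 -0.0016]
side 1237 [0.5565 0.0312] dock [-0.0302 -0.0046]
scene 547 [0.5586 0.0343] dock [-0.0284 -0.0014]
```

View pics/s10.png

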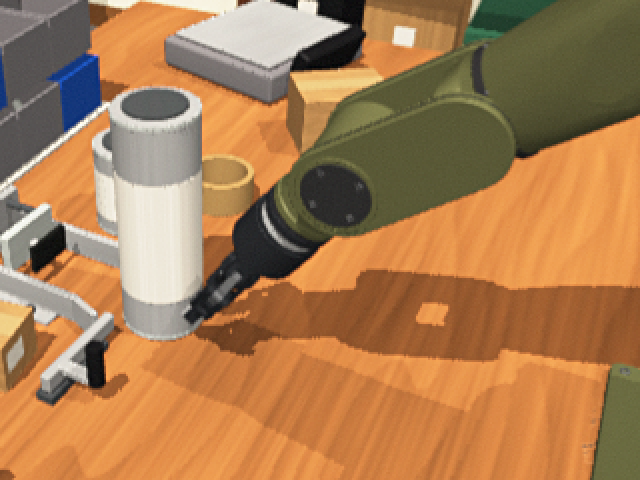

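Call:
move_arm(targets=[[[-0.001, 0, -0.001], [0, 0, 0], 0.47], [[-0.002, 0, -0.002], [0, 0, 0], 0.47], [[-0.003, 0, -0.002], [0, 0.005, 0], 0.47], [[-0.005, 0, -0.002], [0.001, 0.01, 0], 0.47], [[-0.007, 0, -0.002], [0.002, 0.02, 0], 0.47], [[-0.01, 0.0005, -0.002], [0.002, 0.03, 0], 0.47], [[-0.012, 0.0005, -0.003], [0.002, 0.036, 0], 0.47], [[-0.012, 0.0005, -0.004], [0.002, 0.036, 0], 0.47], [[-0.012, 0.0005, -0.004], [0.002, 0.036, 0], 0.47], [[-0.012, 0.0005, -0.004], [0.002, 0.036, 0], 0.47]])

```text
time: 15.08
ee_pos: [0.4977, 0.0348, 0.0267]
tcp_rot: [0.876, -0.027, -0.481, -0.014]
force: [-0.3, 0.5, -0.0]
finger_gap: 0.0402
```

```bash
python3 -c "
from h import *
s=get_state();print(s['ee_pos'].round(4),s['force'].round(2),s['joint_positions'].round(2),turn(-3.4,32),todock(s['ee_pos']))
for a,b in((.05,.12),(.12,.19),(.19,.25)): tin([.555,.033],a,b)"
```

```text
[0.4977 0.0348 0.0267] [-0.34  0.48 -0.04] [-0.03 -0.26  2.47 -0.05  0.36  1.64] [0.001 0.007 0.001] [-0.08923493 -0.00455771]
side 1106 [0.5543 0.0312] dock [-0.0324 -0.0047]
scene 552 [0.5559 0.0344] dock [-0.0311 -0.0015]
side 1255 [0.5543 0.0312] dock [-0.0324 -0.0047]
scene 607 [0.5558 0.0343] dock [-0.0311 -0.0016]
side 1227 [0.5544 0.0311] dock [-0.0324 -0.0049]
scene 552 [0.5554 0.0342] dock [-0.0316 -0.0016]
```

Call:
move_arm(targets=[[[0.002, 0, -0.002], [0, 0.007, 0], 0.47], [[0.004, -0.0002, -0.004], [0, 0.007, 0], 0.47], [[0.006, -0.0004, -0.005], [0, 0.007, 0], 0.47], [[0.008, -0.0005, -0.005], [0, 0.007, 0], 0.47], [[0.012, -0.0007, -0.005], [0, 0.007, 0], 0.47], [[0.015, -0.0009, -0.005], [0, 0.007, 0], 0.47], [[0.018, -0.0011, -0.005], [0, 0.007, 0], 0.47], [[0.021, -0.0013, -0.005], [0, 0.007, 0], 0.47], [[0.024, -0.0014, -0.005], [0, 0.007, 0], 0.47], [[0.026, -0.0015, -0.005], [0, 0.007, 0], 0.47]])

```text
time: 16.22
ee_pos: [0.522, 0.0334, 0.0202]
tcp_rot: [0.873, -0.027, -0.487, -0.014]
force: [-10.5, -0.3, 7.0]
finger_gap: 0.0402
```

```bash
cat > st.py <<'E'
from h import *
s=get_state();print(s['time'],s['ee_pos'].round(4),s['force'].round(2),s['joint_positions'].round(3),turn(-3.4,32),todock(s['ee_pos']))
g=s['ee_pos'][:2]+.048*ex
for a,b in((.06,.13),(.13,.19),(.19,.25)): tin(g,a,b)
E
python3 st.py
```

```text
16.2167 [0.522  0.0334 0.0202] [-10.46  -0.25   7.  ] [-0.03  -0.173  2.415 -0.05   0.347  1.643] [ 0.001 -0.005  0.001] [-0.0648448  -0.00449498]
side 1099 [0.568  0.0306] dock [-0.0188 -0.0045]
scene 560 [0.5699 0.0337] dock [-0.017  -0.0013]
side 1069 [0.5684 0.0306] dock [-0.0184 -0.0046]
scene 534 [0.57   0.0335] dock [-0.0169 -0.0016]
side 1195 [0.5685 0.0303] dock [-0.0182 -0.0048]
scene 577 [0.5696 0.0333] dock [-0.0174 -0.0017]
```

Call:
move_arm(targets=[[[0.003, -0.0002, 0.0005], [0, 0, 0], 0.47], [[0.007, -0.0004, 0.001], [0, 0, 0], 0.47], [[0.011, -0.0006, 0.001], [0, 0, 0], 0.47], [[0.015, -0.0008, 0.001], [0, 0, 0], 0.47], [[0.019, -0.001, 0.001], [0, 0, 0], 0.47], [[0.023, -0.0012, 0.001], [0, 0, 0], 0.47], [[0.027, -0.0014, 0.001], [0, 0, 0], 0.47], [[0.03, -0.0016, 0.001], [0, 0, 0], 0.47], [[0.033, -0.0018, 0.001], [0, 0, 0], 0.47], [[0.035, -0.002, 0.001], [0, 0, 0], 0.47]])

```text
time: 17.35
ee_pos: [0.5565, 0.0314, 0.0205]
tcp_rot: [0.873, -0.027, -0.487, -0.014]
force: [-7.6, -0.2, 3.1]
finger_gap: 0.0399
```

```bash
python3 st.py; python3 -c "
from h import *
c=capture('side');cv2.imwrite('pics/s11.png',c['image'][130:370,180:500].repeat(2,0).repeat(2,1))"
```

```text
17.35 [0.5565 0.0314 0.0205] [-7.65 -0.18  3.06] [-0.032 -0.086  2.338 -0.048  0.338  1.639] [ 0.001 -0.006  0.001] [-0.03031175 -0.00438299]
side 1092 [0.6027 0.0287] dock [ 0.016  -0.0044]
scene 569 [0.6045 0.0314] dock [ 0.0176 -0.0016]
side 1040 [0.6031 0.0286] dock [ 0.0163 -0.0045]
scene 552 [0.6046 0.0316] dock [ 0.0177 -0.0013]
side 1173 [0.6032 0.0283] dock [ 0.0165 -0.0047]
scene 587 [0.6043 0.0316] dock [ 0.0174 -0.0014]
```

View pics/s11.png

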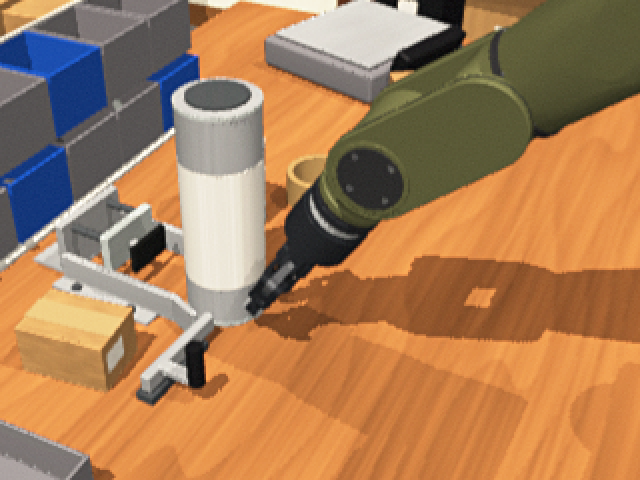

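Call:
move_arm(targets=[[[0.004, -0.0002, 0.0003], [0, 0.002, 0], 0.47], [[0.008, -0.0004, 0.0005], [0, 0.004, 0], 0.47], [[0.012, -0.0006, 0.0005], [0, 0.006, 0], 0.47], [[0.016, -0.0008, 0.0005], [0, 0.008, 0], 0.47], [[0.02, -0.001, 0.0005], [0, 0.01, 0], 0.47], [[0.024, -0.0012, 0.0005], [0, 0.012, 0], 0.47], [[0.028, -0.0014, 0.0005], [0, 0.014, 0], 0.47], [[0.032, -0.0016, 0.0005], [0, 0.016, 0], 0.47], [[0.036, -0.0018, 0.0005], [0, 0.018, 0], 0.47], [[0.039, -0.002, 0.0005], [0, 0.02, 0], 0.47]])

```text
time: 18.53
ee_pos: [0.5955, 0.0293, 0.0208]
tcp_rot: [0.868, -0.027, -0.496, -0.014]
force: [-7.9, 1.7, -0.5]
finger_gap: 0.0399
```

```bash
python3 st.py
```

```text
18.5333 [0.5955 0.0293 0.0208] [-7.9   1.73 -0.55] [-0.033  0.007  2.241 -0.044  0.361  1.634] [ 0.001 -0.026  0.001] [ 0.00879529 -0.00413116]
side 1067 [0.6421 0.0266] dock [ 0.0554 -0.0041]
scene 578 [0.6444 0.0295] dock [ 0.0575 -0.001 ]
side 1014 [0.6426 0.0265] dock [ 0.0559 -0.0042]
scene 547 [0.6442 0.0295] dock [ 0.0574 -0.0011]
side 1143 [0.6429 0.0262] dock [ 0.0562 -0.0044]
scene 594 [0.6443 0.0293] dock [ 0.0575 -0.0013]
```

Call:
move_arm(targets=[[[0.0015, 0.0002, 0], [0, 0.001, 0], 0.47], [[0.003, 0.0004, 0], [0, 0.002, 0], 0.47], [[0.0045, 0.0006, 0], [0, 0.003, 0], 0.47], [[0.006, 0.0008, 0], [0, 0.004, 0], 0.47], [[0.0075, 0.0008, 0], [0, 0.005, 0], 0.47], [[0.009, 0.0008, 0], [0, 0.006, 0], 0.47], [[0.0105, 0.0008, 0], [0, 0.006, 0], 0.47], [[0.012, 0.0008, 0], [0, 0.006, 0], 0.47], [[0.0135, 0.0008, 0], [0, 0.006, 0], 0.47], [[0.015, 0.0008, 0], [0, 0.006, 0], 0.47]])

```text
time: 19.67
ee_pos: [0.6128, 0.0301, 0.0231]
tcp_rot: [0.868, -0.027, -0.496, -0.014]
force: [-4.8, -0.9, -2.6]
finger_gap: 0.0402
```

```bash
python3 st.py;  python3 -c "
from h import *
c=capture('scene');cv2.imwrite('pics/sc1.png',cv2.resize(c['image'][170:320,230:430],None,fx=3.5,fy=3.5))"
```

```text
19.6667 [0.6128 0.0301 0.0231] [-4.79 -0.9  -2.62] [-0.031  0.04   2.202 -0.048  0.367  1.64 ] [ 0.001 -0.026  0.001] [ 0.02594261 -0.00234904]
side 1069 [0.6607 0.0271] dock [ 0.074  -0.0025]
scene 564 [0.6627 0.0301] dock [0.0758 0.0006]
side 1025 [0.6628 0.027 ] dock [ 0.0761 -0.0024]
scene 543 [0.6641 0.03  ] dock [0.0772 0.0006]
side 1140 [0.6635 0.0269] dock [ 0.0768 -0.0025]
scene 585 [0.6638 0.03  ] dock [0.0769 0.0006]
```

View pics/sc1.png

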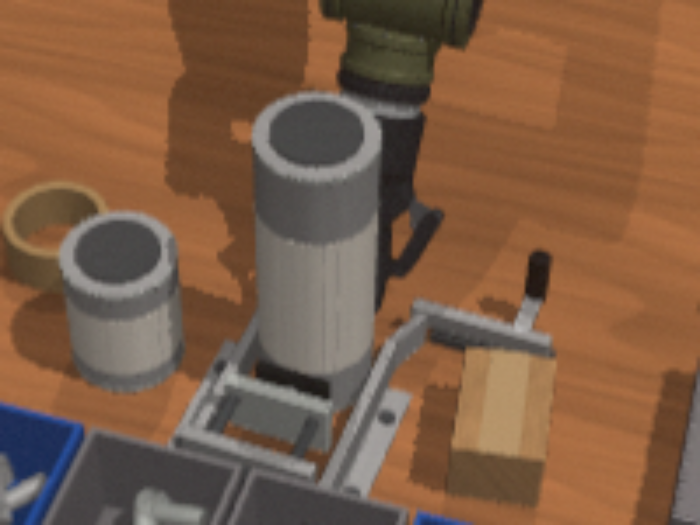

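Call:
move_arm(targets=[[[0, 0, -0.001], [0, 0, 0], 0.47], [[0, 0, -0.0025], [0, 0, 0], 0.47], [[0.001, 0, -0.0025], [0, 0, 0], 0.47], [[0.002, 0, -0.0025], [0, 0, 0], 0.47], [[0.003, 0, -0.0025], [0, 0, 0], 0.47], [[0.004, 0, -0.0025], [0, 0, 0], 0.47], [[0.005, 0, -0.0025], [0, 0, 0], 0.47], [[0.005, 0, -0.0025], [0, 0, 0], 0.47], [[0.005, 0, -0.0025], [0, 0, 0], 0.47], [[0.005, 0, -0.0025], [0, 0, 0], 0.47]])

```text
time: 20.85
ee_pos: [0.6175, 0.0301, 0.0215]
tcp_rot: [0.868, -0.027, -0.496, -0.014]
force: [-14.1, -0.5, 8.3]
finger_gap: 0.0402
```

```bash
python3 st.py
```

```text
20.85 [0.6175 0.0301 0.0215] [-14.05  -0.45   8.26] [-0.03   0.054  2.192 -0.049  0.364  1.641] [ 0.001 -0.026  0.001] [ 0.03069756 -0.00203725]
side 1052 [0.6636 0.0271] dock [ 0.0769 -0.0023]
scene 581 [0.6651 0.0301] dock [0.0782 0.0008]
side 1007 [0.6635 0.0271] dock [ 0.0768 -0.0023]
scene 551 [0.665  0.0301] dock [0.0781 0.0008]
side 1129 [0.6636 0.0268] dock [ 0.0769 -0.0026]
scene 602 [0.6647 0.0299] dock [0.0778 0.0006]
```

Call:
move_arm(targets=[[[0, 0, 0.0005], [0, 0, 0], 0.47], [[0, 0, 0.001], [0, 0, 0], 0.47], [[0, 0, 0.0012], [0, 0, 0], 0.47], [[0.001, 0, 0.0012], [0, 0, 0], 0.47], [[0.002, 0, 0.0012], [0, 0, 0], 0.47], [[0.002, 0, 0.0012], [0, 0, 0], 0.47], [[0.002, 0, 0.0012], [0, 0, 0], 0.47], [[0.002, 0, 0.0012], [0, 0, 0], 0.47], [[0.002, 0, 0.0012], [0, 0, 0], 0.47], [[0.002, 0, 0.0012], [0, 0, 0], 0.47]])

```text
time: 21.98
ee_pos: [0.6187, 0.0301, 0.0217]
tcp_rot: [0.867, -0.027, -0.497, -0.014]
force: [-12.9, 0.0, 4.6]
finger_gap: 0.0406
```

```bash
python3 st.py
```

```text
21.9833 [0.6187 0.0301 0.0217] [-12.95   0.02   4.62] [-0.03   0.056  2.188 -0.049  0.367  1.641] [ 0.001 -0.028  0.001] [ 0.03184354 -0.00198357]
side 1052 [0.6647 0.027 ] dock [ 0.078  -0.0023]
scene 581 [0.6662 0.03  ] dock [0.0793 0.0008]
side 1015 [0.6646 0.0271] dock [ 0.0779 -0.0022]
scene 560 [0.6662 0.0298] dock [0.0793 0.0006]
side 1128 [0.6648 0.0267] dock [ 0.0781 -0.0026]
scene 606 [0.6657 0.0298] dock [0.0788 0.0005]
```

Call:
move_arm(targets=[[[0.0005, 0, 0.0002], [0, 0, 0], 0.47], [[0.001, 0, 0.0004], [0, 0, 0], 0.47], [[0.0015, 0, 0.0005], [0, 0, 0], 0.47], [[0.002, 0, 0.0005], [0, 0, 0], 0.47], [[0.0025, 0, 0.0005], [0, 0, 0], 0.47], [[0.003, 0, 0.0005], [0, 0, 0], 0.47], [[0.0035, 0, 0.0005], [0, 0, 0], 0.47], [[0.0035, 0, 0.0005], [0, 0, 0], 0.47], [[0.0035, 0, 0.0005], [0, 0, 0], 0.47], [[0.0035, 0, 0.0005], [0, 0, 0], 0.47]])

```text
time: 23.12
ee_pos: [0.6213, 0.0302, 0.0216]
tcp_rot: [0.867, -0.027, -0.498, -0.014]
force: [-16.1, -1.2, 7.8]
finger_gap: 0.04
```

```bash
python3 st.py
```

```text
23.1167 [0.6213 0.0302 0.0216] [-16.12  -1.17   7.8 ] [-0.03   0.062  2.181 -0.049  0.37   1.641] [ 0.001 -0.03   0.001] [ 0.03442315 -0.001786  ]
side 1044 [0.6671 0.027 ] dock [ 0.0804 -0.0022]
scene 574 [0.6685 0.03  ] dock [0.0816 0.0009]
side 1013 [0.667  0.0271] dock [ 0.0803 -0.0021]
scene 559 [0.6687 0.03  ] dock [0.0818 0.0009]
side 1117 [0.6672 0.0267] dock [ 0.0805 -0.0025]
scene 590 [0.6681 0.0297] dock [0.0812 0.0006]
```

Call:
move_arm(targets=[[[0, 0, 0.0003], [0, 0, 0], 0.47], [[0.0005, 0, 0.0006], [0, 0, 0], 0.47], [[0.001, 0, 0.0008], [0, 0, 0], 0.47], [[0.0015, 0, 0.0008], [0, 0, 0], 0.47], [[0.002, 0, 0.0008], [0, 0, 0], 0.47], [[0.002, 0, 0.0008], [0, 0, 0], 0.47], [[0.002, 0, 0.0008], [0, 0, 0], 0.47], [[0.002, 0, 0.0008], [0, 0, 0], 0.47], [[0.002, 0, 0.0008], [0, 0, 0], 0.47], [[0.002, 0, 0.0008], [0, 0, 0], 0.47]])

```text
time: 24.25
ee_pos: [0.6226, 0.0302, 0.0217]
tcp_rot: [0.866, -0.027, -0.498, -0.014]
force: [-17.3, -0.6, 6.6]
finger_gap: 0.0402
```

```bash
python3 st.py;  python3 -c "
from h import *
c=capture('side');cv2.imwrite('pics/s12.png',cv2.resize(c['image'][200:320,190:390],None,fx=3.8,fy=3.8))"
```

```text
24.25 [0.6226 0.0302 0.0217] [-17.32  -0.61   6.56] [-0.03   0.065  2.177 -0.049  0.373  1.641] [ 0.001 -0.032  0.001] [ 0.03571768 -0.0017032 ]
side 1044 [0.6683 0.027 ] dock [ 0.0816 -0.0021]
scene 580 [0.67 0.03] dock [0.0831 0.001 ]
side 1006 [0.6684 0.027 ] dock [ 0.0816 -0.0021]
scene 555 [0.6698 0.0298] dock [0.0829 0.0008]
side 1129 [0.6684 0.0267] dock [ 0.0817 -0.0024]
scene 598 [0.6694 0.0297] dock [0.0825 0.0007]
```

View pics/s12.png

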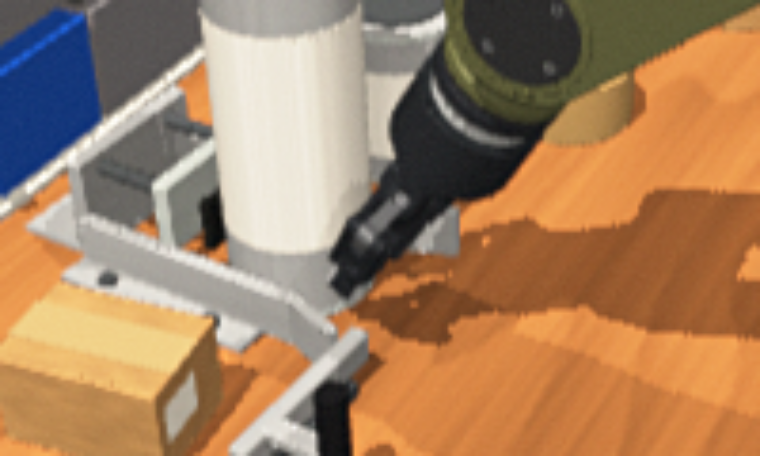

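Call:
move_arm(targets=[[[-0.002, 0, 0.0005], [0, 0, 0], 0.47], [[-0.004, 0, 0.001], [0, 0, 0], 0.47], [[-0.006, 0, 0.001], [0, 0, 0], 0.47], [[-0.009, 0.0005, 0.001], [0, 0, 0], 0.47], [[-0.013, 0.001, 0.001], [0, 0, 0], 0.47], [[-0.02, 0.001, 0.001], [0, 0, 0], 0.47], [[-0.03, 0.002, 0.001], [0, 0, 0], 0.47], [[-0.04, 0.002, 0.001], [0, 0, 0], 0.47], [[-0.055, 0.003, 0.01], [0, 0, 0], 0.47], [[-0.07, 0.004, 0.03], [0, 0, 0], 0.47]])

```text
time: 25.43
ee_pos: [0.5513, 0.0342, 0.0498]
tcp_rot: [0.866, -0.027, -0.499, -0.014]
force: [-0.7, 0.3, 0.6]
finger_gap: 0.0402
```

Run:
```python
from h import *
s=get_state();print(s['time'],s['ee_pos'].round(4),s['force'].round(2),s['joint_positions'].round(2))
for a,b in((.06,.13),(.13,.19),(.19,.25)): tin([.668,.029],a,b)
c=capture('scene');cv2.imwrite('pics/sc2.png',cv2.resize(c['image'][170:320,230:430],None,fx=3.5,fy=3.5))
c=capture('wrist');cv2.imwrite('pics/w12.png',c['image'])
k=toworld([-.045,.143]);print("knob",k, "turn down, jaws along dock y",turn(-3.4,0), Rt(-3.4,0).as_matrix())
```

```text
25.4333 [0.5513 0.0342 0.0498] [-0.7   0.27  0.63] [-0.03 -0.15  2.33 -0.05  0.44  1.64]
side 1052 [0.6684 0.0269] dock [ 0.0817 -0.0022]
scene 585 [0.6699 0.03  ] dock [0.0829 0.001 ]
side 1011 [0.6683 0.0269] dock [ 0.0815 -0.0022]
scene 557 [0.6697 0.0299] dock [0.0828 0.0009]
side 1132 [0.6683 0.0267] dock [ 0.0816 -0.0024]
scene 602 [0.6695 0.0297] dock [0.0826 0.0007]
knob [0.55065583 0.17944106] turn down, jaws along dock y [0.034 0.53  0.   ] [[-1.58293517e-17 -5.93063736e-02 -9.98239828e-01]
 [ 0.00000000e+00 -9.98239828e-01  5.93063736e-02]
 [-1.00000000e+00  0.00000000e+00 -1.58293517e-17]]
```

View pics/sc2.png

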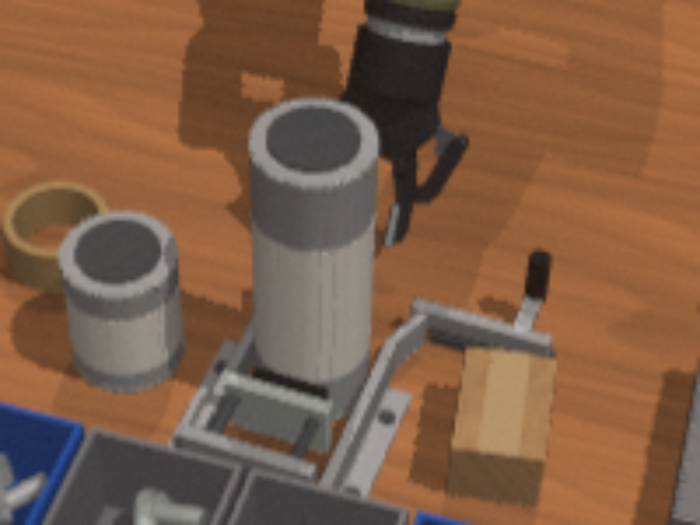

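View pics/w12.png

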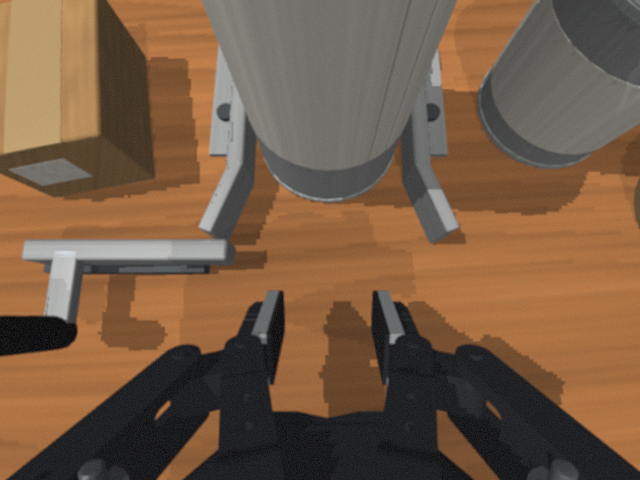

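Call:
move_arm(targets=[[[-0.01, 0, 0.03], [0, 0, 0], 0.47], [[-0.01, 0, 0.06], [0, 0, 0], 0.47], [[-0.01, 0.01, 0.09], [0, 0, 0], 0.47], [[-0.01, 0.035, 0.09], [0, 0, 0], 0.47], [[-0.005, 0.06, 0.09], [0, 0, 0], 0.47], [[0, 0.085, 0.09], [0, 0, 0], 0.47], [[0, 0.11, 0.09], [0, 0, 0], 0.47], [[0.003, 0.13, 0.09], [0, 0, 0], 0.47], [[0.005, 0.146, 0.09], [0, 0, 0], 0.47], [[0.005, 0.146, 0.09], [0, 0, 0], 0.47]])

```text
time: 26.67
ee_pos: [0.5605, 0.1826, 0.1424]
tcp_rot: [0.868, -0.025, -0.496, -0.013]
force: [-0.5, -0.7, 0.4]
finger_gap: 0.0402
```

Run:
```python
from h import *
s=get_state();print(s['time'],s['ee_pos'].round(4),s['force'].round(2),s['joint_positions'].round(2),turn(-3.4,30))
c=capture('wrist');cv2.imwrite('pics/w13.png',c['image'])
```

```text
26.6667 [0.5605 0.1826 0.1424] [-0.53 -0.67  0.38] [ 0.31 -0.19  2.18 -0.3   0.67  2.13] [ 0.003  0.008 -0.002]
```

View pics/w13.png

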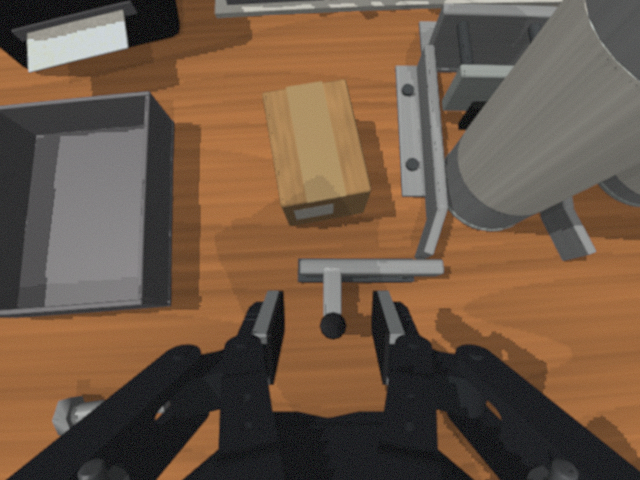

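Run:
```python
from h import *
s=get_state();c=capture('wrist');p=wplane(c,s['ee_pos'],s['tcp_rot'],[(333,326)],.074);print(p,todock(p),s['ee_pos'],todock(s['ee_pos']))
```

```text
[[0.54901179 0.17971263 0.074     ]] [[-0.04665737  0.1431725 ]] [0.56012049 0.1813415  0.14215487] [-0.03566632  0.14546456]
```

Call:
move_arm(targets=[[[-0.002, -0.001, -0.01], [0, 0, 0], 0.47], [[-0.004, -0.001, -0.025], [0, 0, 0], 0.47], [[-0.005, -0.001, -0.04], [0, 0, 0], 0.47], [[-0.005, -0.001, -0.055], [0, 0, 0], 0.47], [[-0.005, -0.001, -0.068], [0, 0, 0], 0.47], [[-0.005, -0.001, -0.078], [0, 0, 0], 0.47], [[-0.005, -0.001, -0.086], [0, 0, 0], 0.47], [[-0.005, -0.001, -0.092], [0, 0, 0], 0.47], [[-0.005, -0.001, -0.092], [0, 0, 0], 0.47], [[-0.005, -0.001, -0.092], [0, 0, 0], 0.47]])

```text
time: 27.6
ee_pos: [0.5552, 0.1789, 0.0511]
tcp_rot: [0.868, -0.027, -0.496, -0.014]
force: [0.3, -0.9, 1.2]
finger_gap: 0.0403
```

Run:
```python
from h import *
s=get_state();print(s['time'],s['ee_pos'].round(4),s['force'].round(2),s['joint_positions'].round(2),todock(s['ee_pos']))
c=capture('wrist');cv2.imwrite('pics/w14.png',c['image'])
```

```text
27.6 [0.5552 0.1789 0.0511] [ 0.3  -0.94  1.17] [ 0.31 -0.05  2.24 -0.4   0.49  2.25] [-0.04038905  0.14272805]
```

View pics/w14.png

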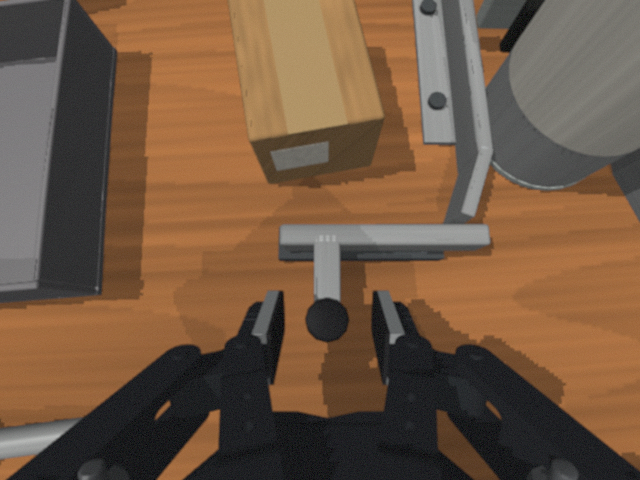

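Call:
move_arm(targets=[[[-0.0003, -0.005, 0], [0, 0, 0], 0.47], [[-0.0006, -0.009, 0], [0, 0, 0], 0.47], [[-0.0008, -0.013, 0], [0, 0, 0], 0.47], [[-0.001, -0.018, 0], [0, 0, 0], 0.47], [[-0.0014, -0.024, 0], [0, 0, 0], 0.47], [[-0.0018, -0.03, 0], [0, 0, 0], 0.47], [[-0.0022, -0.036, 0], [0, 0, 0], 0.47], [[-0.0026, -0.043, 0], [0, 0, 0], 0.47], [[-0.003, -0.05, 0], [0, 0, 0], 0.47], [[-0.0034, -0.057, 0], [0, 0, 0], 0.47]])

```text
time: 28.48
ee_pos: [0.5522, 0.1215, 0.0518]
tcp_rot: [0.868, -0.027, -0.495, -0.014]
force: [0.3, 1.8, 2.4]
finger_gap: 0.0401
```

Run:
```python
from h import *
s=get_state();print(s['time'],s['ee_pos'].round(4),s['force'].round(2),s['joint_positions'].round(2),todock(s['ee_pos']))
c=capture('wrist');cv2.imwrite('pics/w15.png',c['image'])
tin([.668,.029])
```

```text
28.4833 [0.5522 0.1215 0.0518] [0.26 1.78 2.37] [ 0.18 -0.11  2.29 -0.28  0.46  2.03] [-0.03999697  0.085269  ]
side 2616 [0.6684 0.0268] dock [ 0.0817 -0.0023]
scene 1434 [0.6696 0.0298] dock [0.0827 0.0008]
```

View pics/w15.png

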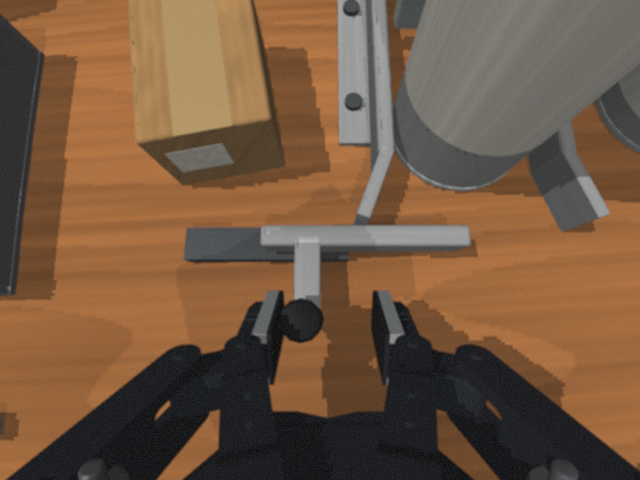

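Call:
move_arm(targets=[[[-0.0003, -0.006, 0], [0, 0, 0], 0.47], [[-0.0007, -0.012, 0], [0, 0, 0], 0.47], [[-0.001, -0.018, 0], [0, 0, 0], 0.47], [[-0.0014, -0.024, 0], [0, 0, 0], 0.47], [[-0.0018, -0.03, 0], [0, 0, 0], 0.47], [[-0.0022, -0.036, 0], [0, 0, 0], 0.47], [[-0.0025, -0.041, 0], [0, 0, 0], 0.47], [[-0.0027, -0.045, 0], [0, 0, 0], 0.47], [[-0.003, -0.049, 0], [0, 0, 0], 0.47], [[-0.003, -0.052, 0], [0, 0, 0], 0.47]])

```text
time: 29.47
ee_pos: [0.5483, 0.0697, 0.0508]
tcp_rot: [0.868, -0.027, -0.496, -0.014]
force: [-0.7, 3.0, -0.7]
finger_gap: 0.0403
```

Call:
move_arm(targets=[[[0, -0.001, 0], [0, 0, 0], 0.47], [[0, -0.002, 0], [0, 0, 0], 0.47], [[0, -0.003, 0], [0, 0, 0], 0.47], [[0, -0.004, 0], [0, 0, 0], 0.47], [[0, -0.005, 0], [0, 0, 0], 0.47], [[0, -0.006, 0], [0, 0, 0], 0.47], [[0, -0.007, 0], [0, 0, 0], 0.47], [[0, -0.008, 0], [0, 0, 0], 0.47], [[0, -0.008, 0], [0, 0, 0], 0.47], [[0, -0.008, 0], [0, 0, 0], 0.47]])

```text
time: 30.3
ee_pos: [0.5489, 0.0619, 0.0513]
tcp_rot: [0.868, -0.027, -0.496, -0.014]
force: [-0.7, 0.7, -0.1]
finger_gap: 0.0401
```

Run:
```python
from h import *
s=get_state();print(s['time'],s['ee_pos'].round(4),s['force'].round(2),s['joint_positions'].round(2),todock(s['ee_pos']))
c=capture('wrist');cv2.imwrite('pics/w16.png',c['image'])
tin([.668,.029])
```

```text
30.3 [0.5489 0.0619 0.0513] [-0.73  0.66 -0.15] [ 0.04 -0.16  2.33 -0.13  0.44  1.77] [-0.03974063  0.02560785]
side 2602 [0.6684 0.0269] dock [ 0.0817 -0.0022]
scene 1422 [0.6697 0.0299] dock [0.0828 0.0008]
```

View pics/w16.png

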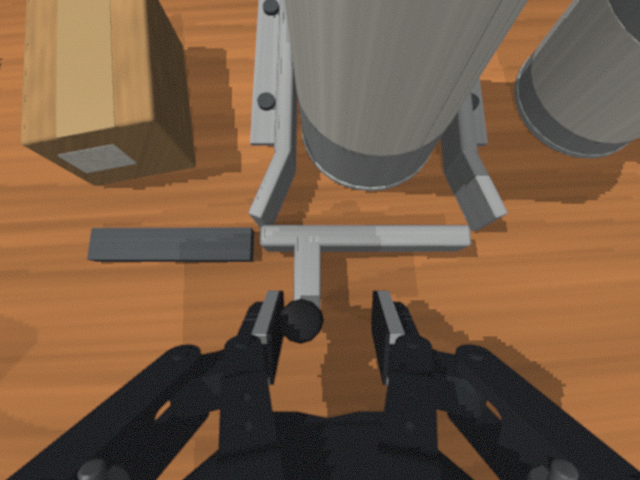

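Knob at (302,320) is against the left finger and the bar nearly spans the mouth. I'll go on gently to the end stop.

Call:
move_arm(targets=[[[0, -0.0005, 0], [0, 0, 0], 0.47], [[0, -0.001, 0], [0, 0, 0], 0.47], [[0, -0.0015, 0], [0, 0, 0], 0.47], [[0, -0.002, 0], [0, 0, 0], 0.47], [[0, -0.0025, 0], [0, 0, 0], 0.47], [[0, -0.003, 0], [0, 0, 0], 0.47], [[0, -0.0035, 0], [0, 0, 0], 0.47], [[0, -0.004, 0], [0, 0, 0], 0.47], [[0, -0.0045, 0], [0, 0, 0], 0.47], [[0, -0.0045, 0], [0, 0, 0], 0.47]])

```text
time: 31.28
ee_pos: [0.5489, 0.0575, 0.0513]
tcp_rot: [0.868, -0.027, -0.496, -0.014]
force: [0.3, 2.6, 1.0]
finger_gap: 0.0399
```

Call:
move_arm(targets=[[[0, -0.0004, 0], [0, 0, 0], 0.47], [[0, -0.0008, 0], [0, 0, 0], 0.47], [[0, -0.0012, 0], [0, 0, 0], 0.47], [[0, -0.0016, 0], [0, 0, 0], 0.47], [[0, -0.002, 0], [0, 0, 0], 0.47], [[0, -0.0024, 0], [0, 0, 0], 0.47], [[0, -0.0027, 0], [0, 0, 0], 0.47], [[0, -0.003, 0], [0, 0, 0], 0.47], [[0, -0.003, 0], [0, 0, 0], 0.47], [[0, -0.003, 0], [0, 0, 0], 0.47]])

```text
time: 32.12
ee_pos: [0.5487, 0.0547, 0.0512]
tcp_rot: [0.868, -0.027, -0.496, -0.014]
force: [-0.4, 3.1, 0.8]
finger_gap: 0.0399
```

Call:
move_arm(targets=[[[0, -0.0004, 0], [0, 0, 0], 0.47], [[0, -0.0008, 0], [0, 0, 0], 0.47], [[0, -0.0012, 0], [0, 0, 0], 0.47], [[0, -0.0016, 0], [0, 0, 0], 0.47], [[0, -0.002, 0], [0, 0, 0], 0.47], [[0, -0.0024, 0], [0, 0, 0], 0.47], [[0, -0.0027, 0], [0, 0, 0], 0.47], [[0, -0.003, 0], [0, 0, 0], 0.47], [[0, -0.003, 0], [0, 0, 0], 0.47], [[0, -0.003, 0], [0, 0, 0], 0.47]])

```text
time: 32.95
ee_pos: [0.5487, 0.0543, 0.0512]
tcp_rot: [0.868, -0.025, -0.495, -0.015]
force: [0.7, 20.6, 1.2]
finger_gap: 0.0406
```

Run:
```python
from h import *
s=get_state();print(s['time'],s['ee_pos'].round(4),s['force'].round(2),todock(s['ee_pos']))
c=capture('wrist');cv2.imwrite('pics/w17.png',c['image'])
```

```text
32.95 [0.5487 0.0543 0.0512] [ 0.71 20.62  1.22] [-0.03941945  0.01795482]
```

View pics/w17.png

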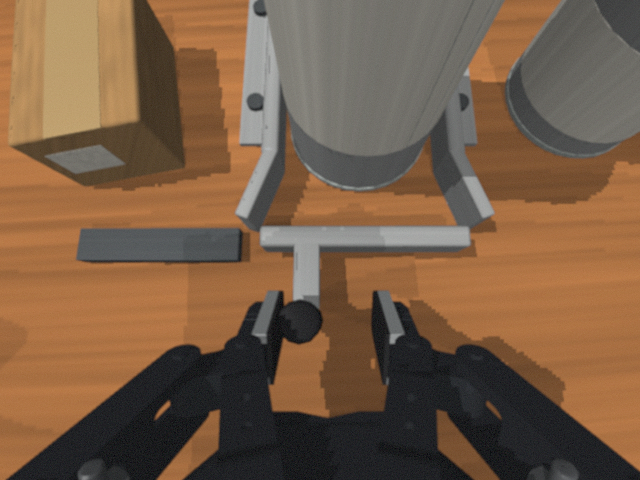

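Call:
move_arm(targets=[[[0, 0.004, 0], [0, 0, 0], 0.47], [[0, 0.008, 0], [0, 0, 0], 0.47], [[0, 0.012, 0], [0, 0, 0], 0.47], [[0, 0.0135, 0], [0, 0, 0], 0.47], [[0, 0.0135, 0], [0, 0, 0], 0.47], [[0, 0.0135, 0.01], [0, 0, 0], 0.47], [[-0.01, 0.0135, 0.03], [0, 0, 0], 0.47], [[-0.02, 0.0135, 0.06], [0, 0, 0], 0.47], [[-0.03, 0.0135, 0.09], [0, 0, 0], 0.47], [[-0.04, 0.0135, 0.12], [0, 0, 0], 0.47]])

```text
time: 33.83
ee_pos: [0.5079, 0.0647, 0.1728]
tcp_rot: [0.868, -0.027, -0.496, -0.014]
force: [0.4, 0.2, 0.2]
finger_gap: 0.0402
```

Run:
```python
from h import *
s=get_state();print(s['time'],s['ee_pos'].round(4),s['force'].round(2))
for a,b in((.06,.13),(.13,.19),(.19,.25)): tin([.668,.029],a,b)
c=capture('side');cv2.imwrite('pics/s18.png',c['image'])
c=capture('scene');cv2.imwrite('pics/sc18.png',cv2.resize(c['image'][170:320,230:430],None,fx=3.5,fy=3.5))
s=get_state();c=capture('wrist');cv2.imwrite('pics/w18.png',c['image'])
```

```text
33.8333 [0.5079 0.0647 0.1728] [0.4  0.22 0.24]
side 1045 [0.6684 0.027 ] dock [ 0.0817 -0.0021]
scene 587 [0.6698 0.03  ] dock [0.0828 0.001 ]
side 1013 [0.6684 0.027 ] dock [ 0.0817 -0.0021]
scene 559 [0.67 0.03] dock [0.0831 0.001 ]
side 1136 [0.6684 0.0268] dock [ 0.0817 -0.0024]
scene 606 [0.6696 0.0297] dock [0.0827 0.0007]
```

View pics/w18.png

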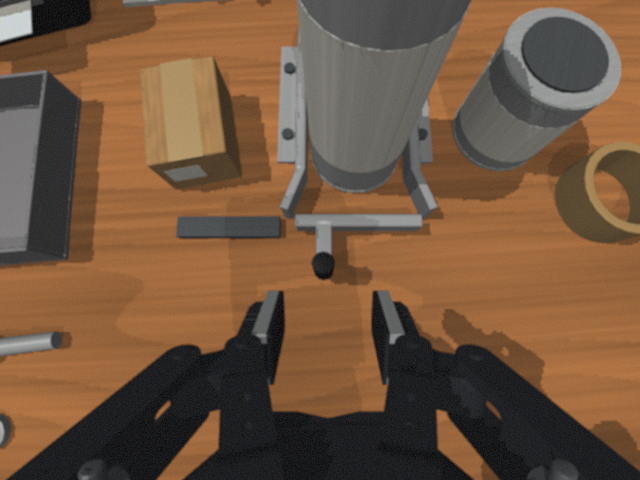

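View pics/s18.png

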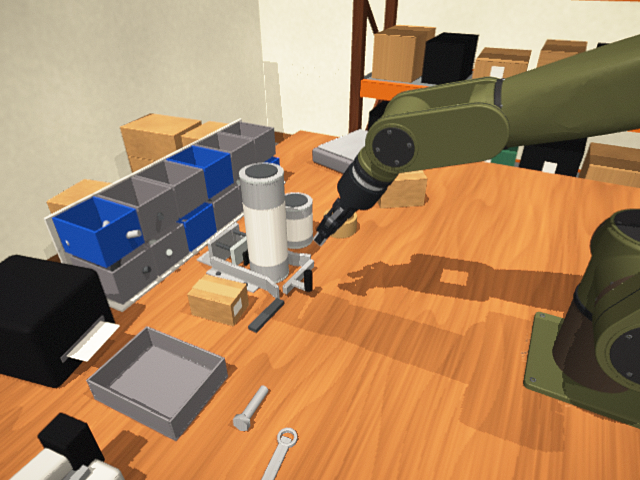

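View pics/sc18.png

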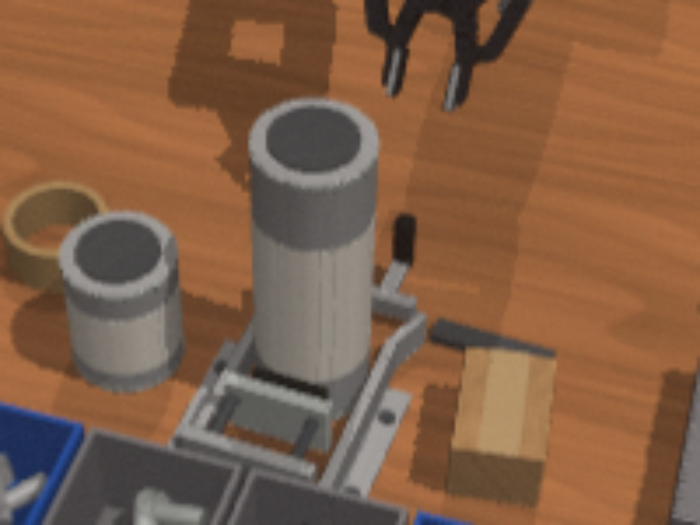

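Run:
```python
from h import *
s=get_state();c=capture('wrist');p=wplane(c,s['ee_pos'],s['tcp_rot'],[(323,266),(323,258)],.074);print(p,todock(p))
print(close_job())
```

```text
[[0.54024063 0.06769676 0.074     ]
 [0.54633802 0.0673492  0.074     ]] [[-0.04869582  0.03083224]
 [-0.04258856  0.03085094]]
the job is handed in; nothing more can be done
None
```

The tin is pressed into the lane against the pad, the keeper is shut behind it, and the job was handed in at about 34 s of the 72 s allowed. No verdict was reported.

I pushed the tin along the bench with the tilted, half-open fingers cradling it. The first push was diagonal, to the lane's centre line. Then I pushed it straight in against the pad. I straddled the knob, slid the keeper until it met its end stop (about 21 N), let go and backed away.

**Last checks:**
- **Tin position:** it stands upright at about x = 82 mm in the lane, which is more than 55 mm in. The side camera puts it 2 mm right of centre and the scene camera 1 mm left.
- **Pad force:** my estimate is about 7 N, with the pad given about 6–7 mm. I worked this out from the push force less friction, because it could not be read directly. The tin did not move when I let go or when the keeper closed, so it should still be touching.
- **Keeper:** the knob measured y ≈ 31 mm in the dock frame, which means a travel of about 0.119 m, i.e. shut.
- **Bystanders:** they look unmoved in the pictures. I did not measure each one.

**What went wrong on the way:**
- My first tool orientation ran into the last joint's range, so I turned the tool half round.
- Later another wrist joint reached its limit and lifted the fingers a few millimetres. The tin leaned forward by about 0.03 rad, well under the 0.2 rad limit. I backed off, it stood upright again, and I went on with less tilt.
- Just before the pad it leaned by about 0.02 rad, which I also corrected.

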